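Grind a cup of coffee with the hand-cranked mill

TASK

Gently stand the amber glass cup upright on the black disc of the grinder's pulled-out cup tray, let go, and push the tray fully home under the spout. Then crank the grinder anticlockwise (seen from above) at a steady, unhurried pace, holding it through the heavy point of each turn so that it neither races ahead nor kicks back, until the crank arm comes over the spout for the second time, and leave it there. Leave the other things on the table as they are.

Things in the scene. Friction and masses are not known exactly. Their poses are not given: they have to be found in the camera images.
- amber_cup_mid (a point): Middle (half-way up, on the axis) of the amber glass cup with a gold rim: open, 80 mm tall, 52 mm across the foot widening to 61 mm at the rim, wall 4 mm, 0.1 to 0.25 kg. z is the cup's upward axis. It stands in one of the three places of the row on the board.
- board: Dark wooden serving board, fixed, 280 x 110 x 12 mm, origin under its centre (z = 0), x along its length. Three things about 60 mm across stand in a row along its x axis at -85, 0 and +85 mm (gaps of about 25 mm between them): amber cup, clear cup and sugar jar, in any order. Grip across the row (fingers on the board's +y and -y sides of the cup).
- clear_cup_mid (a point): Middle of the clear glass cup with a gold rim, same shape as the amber one; leave alone.
- sugar_jar: Closed aluminium-coloured sugar jar, 60 mm across, 97 mm tall, origin under its centre; leave alone.
- tray_spot (a point): Centre of the black disc (66 mm across) on the grinder's sliding cup tray, at the tray's top surface (14 mm above the table). Its -x axis points outwards from the grinder, the way the tray pulls out. The tray is 90 mm long (along x) by 74 mm wide at the disc. With the tray home the disc lies straight under the spout.
- tray_post (a point): Point 45 mm above the table inside the black upright tab at the tray's outer end, 77 mm outwards (-x) of the disc's centre: 12 mm thick along x, 26 mm wide along y, top 70 mm above the table. Push it along the tray's +x (towards the grinder), or pinch it across its 26 mm.
- cup_tray (a joint): Slide of the cup tray in m: 0 = fully home against its stop, positive = pulled out (up to 0.13). It slides with about 1.5 N of friction and stays where it is left.
- spout (a point): Centre of the lower mouth of the spout (26 mm across), 108 mm above the table, 95 mm in front of the crank axis; fixed to the grinder. Its -x axis points outwards, the way the tray pulls out.
- crank_axis (a point): Point on the upright axis of the crank, over the middle of the steel grinder (100 mm across, 184 mm tall, fixed to the table), 227.5 mm above the table = at the half-height of the knob. Its -x axis points outwards over the spout.
- knob_grip (a point): Middle of the dark wooden crank knob: an upright cylinder 29 mm across, from 202.5 to 250.5 mm above the table, this point at 227.5 mm. It travels on a circle of radius 85 mm round the crank axis and spins freely about its own upright axis, so it can be held from above without turning the wrist. The flat crank arm lies below it, top at 201.5 mm.
- crank (a joint): Crank angle in rad: 0 = arm over the spout, growing anticlockwise seen from above and counting on past whole turns (second return = 12.57). Starts at 1.2 to 2.4. Friction about 0.15 N m. One heavy point per turn, 1.2 rad wide, somewhere in 2.7 to 5.3: it first resists with up to 0.8 N m (9 N at the knob), then drives the crank forward as strongly. Keep below half a turn per second.
- date_bowl: Closed green date bowl with two steel clips, 125 mm across (140 over the clips), 106 mm tall, origin under its centre; leave alone.
- saucers: Stack of four white saucers, 120 mm across, 42 mm tall, origin under its centre; leave alone.
- canister: Closed blue canister, 90 mm across, 140 mm tall, origin under its centre; leave alone.
- spoon: Steel spoon, 160 mm long, lying on the table; leave alone.
There are look-alikes about, which are no part of the job. Of the things that look like the part that bears amber_cup_mid, the largest one is meant.

How it is judged (in metres and radians):
On the way, in this order (a step that is already met when the one before it is completed fails the run):
1. the amber cup stands upright on the disc of the pulled-out tray, let go (horizontal distance between amber_cup_mid and tray_spot below 0.018 m and z of amber_cup_mid in the frame of tray_spot between 0.034 and 0.046 m and angle between amber_cup_mid's own z axis and vertical below 0.15 rad and value of joint cup_tray above 0.07 m and contact force between the fingers and amber_cup below 0.3 N), for 0.1 s.
2. the tray is fully home with the cup on it (horizontal distance between amber_cup_mid and tray_spot below 0.018 m and z of amber_cup_mid in the frame of tray_spot between 0.034 and 0.046 m and angle between amber_cup_mid's own z axis and vertical below 0.15 rad and value of joint cup_tray below 0.008 m), for 0.1 s.
3. the crank has come over the spout once, with cup and tray in place (all of step 2 and value of joint crank above 6.28319 rad).
At the end, for the whole second after the job is handed in: The amber cup stands upright (within 0.15 rad) at rest within 18 mm of the disc's centre, the tray is within 8 mm of fully home, and the crank arm is at rest within 0.25 rad of over the spout, at its second return there (12.57 rad) (all of step 2 and value of joint crank between 12.3164 and 12.8164 rad and velocity of joint crank between -0.1 and 0.1 rad/s and linear speed of amber_cup below 0.02 m/s); the robot touches nothing.
It fails at once if the crank races (over 4.5 rad/s) (velocity of joint crank above 4.5 rad/s).
It fails at once if the crank kicks back (faster than 1 rad/s backwards) once under way (value of joint crank between 2.8 and 12.2 rad and velocity of joint crank below -1 rad/s).
It fails at once if the amber cup is tipped by more than 0.5 rad, or dropped (over 0.6 m/s out of the fingers) (angle between amber_cup_mid's own z axis and vertical above 0.5 rad or (linear speed of amber_cup above 0.6 m/s and contact force between the fingers and amber_cup below 0.1 N)).
It fails at once if another thing on the table is shifted by more than 25 mm or tipped (distance of any of clear_cup_mid, sugar_jar, date_bowl, saucers, canister, spoon from where it was at the start of the episode above 0.025 m or angle between any of clear_cup_mid, sugar_jar, date_bowl, saucers, canister's own z axis and vertical above 0.4 rad).
It also fails if it takes over 72 s, if anything falls off the work surface, if the arm or the gripper's body presses on something with over 40 N, if the wrist force passes 120 N, or if a joint passes its speed limit or range.

ROBOT

A 6-joint arm with a two-finger parallel gripper is mounted at the origin on the work surface. World frame = base frame: x ahead of the robot, y to its left, z up, the work surface at z = 0. Lengths are in mm, angles in rad, forces in N, time in s.
With the tool pointing down it reaches from about 275 to 1000 mm from the base axis. Payload 8.4 kg.
Tool frame: the origin (TCP) lies midway between the tips of the shut fingers; the grasp point (between the pads) lies 19 mm behind it; z points along the fingers, y is the direction in which the jaws open and shut (so a half turn about z gives the same grasp; the last joint's range is limited). The gripper opens to 85 mm and grips with 20 to 120 N. Pads are 22 mm wide; open, the fingers measure 114 mm over their backs; the gripper's body (76 mm by 85 mm) begins 54 mm behind the grasp point. The pads swing forward as they close: fully open they stand 13 mm farther back than shut.
Start: joints at [1.12, 0.353, 1.633, -0, 1.155, -0.002], TCP at [271.177, 563.108, 231.281] pointing down, gripper open.
Joint ranges: [-2.63, 2.63], [-0.92, 2.1], [0.06, 2.66], [-1.3, 4.44], [0, 2.69], [-3.02, 3.02]. Speed limits (rad/s): [2.22, 2.22, 2.79, 3.14, 3.14, 3.14].

INTERFACE

Orientations are given as [roll, pitch, yaw] about the fixed x, y, z axes, in that order (R = Rz(yaw) Ry(pitch) Rx(roll)).
In Python, from rig import r gives the robot as it stands.
- The arm moves only by the tool play_rows, never from a script. Its argument "moves" is a list of rows, each a list of 3 entries, a list of its own where there are three numbers: the turn, a rotation vector about the tool's x, y, z in degrees, then the shift along the tool's x, y, z in mm, then the opening, from 0 (shut) to 1 (fully open). A call has 1 to 20 rows; each row is the pose to reach, as a shift and turn from the pose measured when the call began, along the tool's axes at that moment; what a row does not reach only later rows make up. A row lasts 1/10 s, in which the tool goes at most 50 mm and 8.59 degrees, less where a joint would pass 70% of its speed; a pose out of reach is approached as far as the arm can. A call with a gripper value outside its range is refused whole. The fingers move at their own pace and stop on an object; "newtons" is the grip in N (left out, the last holds). Time passes only in rows, so rows that repeat a pose let the fingers close. It gives the time, the measured TCP pose, the force and the opening at its end, in the units of the state.
- r.sense(): the state, without advancing time (a new reading comes with each control period).
- r.grab_frame(name): name is "side" or "top" or "wrist"; returns a dict with "color" (420x560x3 uint8, red, green, blue), "K" (3x3 intrinsics, pixels), "rvec" (rotation vector, rad) and "tvec" (3), from world to camera coordinates, as OpenCV has them; the wrist camera has in their place "T_tool_cam" (4x4, takes a point from camera to tool coordinates, whose origin is the TCP and whose axes are the flange's). Camera axes: x right, y down, z forward; pixel columns grow to the right and rows downward; lengths in mm; the calibration is good to about 2 mm. A picture is of the moment at which its call begins: read the wrist's pose just before it. There is no depth.
- r.sign_off(): hands the job in, once; it reports no verdict.
Trained networks look in a picture, given as the dict that the camera call returned (one of the last four; its "shot" number tells which), for a name from the list of things; names that differ only in an ending like _2 or _b are one class to them, and where a whole thing is asked for, a point or a joint stands for the part that bears it (a point fixed in the world has none). Each returns a list of dicts, best first, with "conf" (0 to 1); they miss things now and then, are a little off and sometimes report something else, mostly with a low value. They report only what shows in the picture. A call takes as long as a camera call. They do not tell look-alikes from the thing itself.
- r.silhouettes(picture, name): "mask" (420x560 bool, what is visible of it) and "location" ([column, row] in pixels, amid what is visible of it).
The state is a dict: "clock": time; "qpos": joint angles; "qvel": joint speeds; "joint_efforts": joint torques, N m; "eef_pos": TCP position; "tcp_rot": TCP orientation; "contact_force": force on the tool from outside, world axes, zero at the start; "wrist_torque": the same for the moment, N m; "opening": opening from 0.0 (shut) to 1.0 (fully open).
Only numpy, scipy, OpenCV 4.12 (cv2) and the standard library are available. Lean on these libraries where they do the work, as an engineer would, in place of code of your own. Each camera call takes 0.05 s, during which the arm holds its last target.

## Working session

There is one attempt and no reset: what is moved stays moved. The work goes in short steps, Python scripts to look and compute and a tool call to move; the robot and the scene stay as the last step left them, time stands still between calls to the robot, and variables do not carry over. Pictures are saved under pics/ and viewed, and the job is handed in when it is done.

Besides the shell and the picture viewer there is one more tool, called in YAML: its name, and indented under it one key for each argument. play_rows: Moves the arm, as the interface text tells. Its arguments: {"type":"object","properties":{"moves":{"type":"array"},"newtons":{"type":"number"}},"required":["moves"]}

```bash
ls; mkdir -p pics; python3 - <<'E'
from rig import r
import cv2,numpy as np,pickle
s=r.sense();print(s)
for n in ["side","top","wrist"]:
    f=r.grab_frame(n)
    pickle.dump(f,open(f"pics/{n}0.pkl","wb"))
    cv2.imwrite(f"pics/{n}0.png",f["color"][:,:,::-1])
    print(n,{k:v for k,v in f.items() if k!="color"})
    if n!="wrist":
        for nm in ["amber_cup_mid","clear_cup_mid","sugar_jar","tray_post","knob_grip","board"]:
            try: print(n,nm,[(round(d["conf"],2),np.round(d["location"]),int(d["mask"].sum())) for d in r.silhouettes(f,nm)])
            except Exception as e: print(nm,e)
E
```

```text
pics
{'clock': 0.0, 'qpos': array([ 1.11958879e+00,  3.53652011e-01,  1.63414842e+00,  2.41266836e-05,
        1.15520745e+00, -2.41206323e-03]), 'qvel': array([-3.25814196e-04, -1.25885155e-03,  1.18798787e-03,  6.21522927e-04,
        4.28746925e-05, -2.86831753e-04]), 'joint_efforts': array([ 5.61619905e-03, -6.05250263e+01, -3.42072165e+01,  3.83500719e-04,
        9.26475768e-03,  6.51742630e-05]), 'eef_pos': array([270.96278173, 562.66779575, 230.55316202]), 'tcp_rot': array([-3.14017748e+00, -2.54727330e-05,  2.69278741e+00]), 'contact_force': array([-0.42690801,  0.17994756, -0.48544931]), 'wrist_torque': array([-0.05195965,  0.02601846, -0.01022019]), 'opening': 1.0028809605286864}
side {'K': array([[416.9423936 ,   0.        , 270.0951309 ],
       [  0.        , 416.9423936 , 203.80323238],
       [  0.        ,   0.        ,   1.        ]]), 'rvec': array([ 0.18790413, -2.71874763,  1.4500585 ]), 'tvec': array([ 545.5446163 ,  161.43487621, 1093.77733003]), 'shot': 1}
side amber_cup_mid [(0.75, array([380., 364.]), 687), (0.68, array([318., 343.]), 1303), (0.61, array([32
[... 970 characters left out ...]
st [(0.92, array([267., 201.]), 618)]
top knob_grip [(0.67, array([267., 203.]), 610), (0.46, array([347., 213.]), 91), (0.17, array([418., 214.]), 835)]
top board []
wrist {'K': array([[329.52634517,   0.        , 274.5272098 ],
       [  0.        , 329.52634517, 212.12248556],
       [  0.        ,   0.        ,   1.        ]]), 'T_tool_cam': array([[-8.39015866e-04, -9.57309822e-01, -2.89062623e-01,
         7.38044474e+01],
       [ 9.99998858e-01, -4.39755665e-04, -1.44616583e-03,
         6.27223079e-01],
       [ 1.25731183e-03, -2.89063506e-01,  9.57309098e-01,
        -1.44056936e+02],
       [ 0.00000000e+00,  0.00000000e+00,  0.00000000e+00,
         1.00000000e+00]]), 'shot': 3}
```

View pics/side0.png

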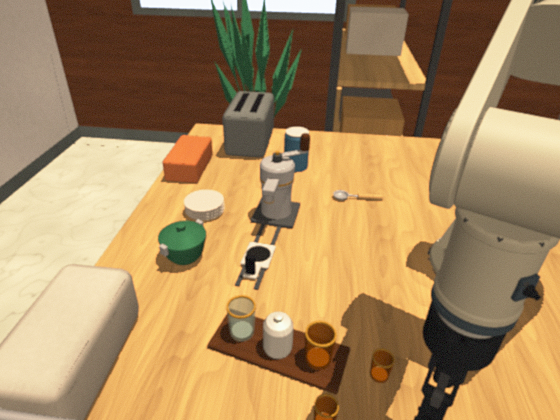

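View pics/top0.png

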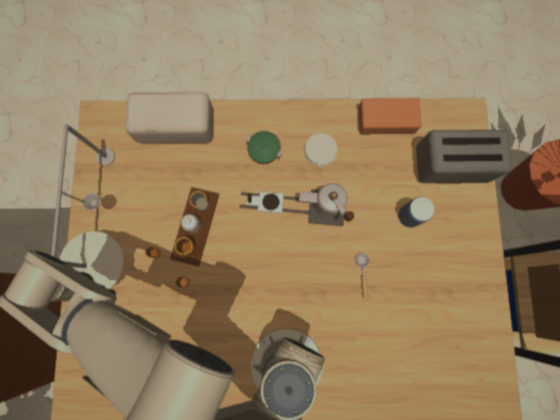

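View pics/wrist0.png

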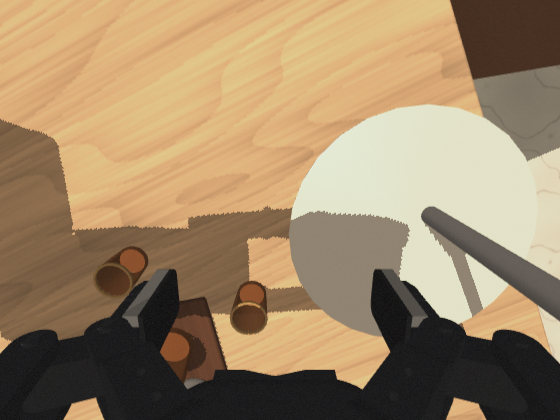

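The amber things are at side (318,343) on the board, and (380,364) and (327,409) on the bare table. The board one is largest (1303 px against 687 and 533) and is in the row, so it is the cup. I'll confirm this in an enlarged crop and zoom in on the grinder.

```bash
cat > h.py <<'E'
import numpy as np,cv2,pickle
def load(n): return pickle.load(open(f"pics/{n}.pkl","rb"))
def cam(f,s=None):
    """world->cam R,t"""
    if "rvec" in f: return cv2.Rodrigues(f["rvec"])[0],np.array(f["tvec"]).reshape(3)
    Rt=rpy(s["tcp_rot"]); T=np.eye(4);T[:3,:3]=Rt;T[:3,3]=s["eef_pos"]
    M=np.linalg.inv(T@f["T_tool_cam"]); return M[:3,:3],M[:3,3]
def rpy(a):
    from scipy.spatial.transform import Rotation as Ro
    return Ro.from_euler("xyz",a).as_matrix()
def ray(f,px,z,s=None):
    R,t=cam(f,s); d=R.T@np.linalg.inv(f["K"])@np.array([px[0],px[1],1.]); c=-R.T@t
    return (c+d*(z-c[2])/d[2])
def proj(f,P,s=None):
    R,t=cam(f,s); p=(np.atleast_2d(P)@R.T+t)@f["K"].T
    return p[:,:2]/p[:,2:]
def circ(c,rad,z,n=60):
    a=np.linspace(0,2*np.pi,n,endpoint=False)
    return np.c_[c[0]+rad*np.cos(a),c[1]+rad*np.sin(a),np.full(n,z)]
def hullmask(f,P,s=None,sc=4):
    m=np.zeros((420*sc,560*sc),np.uint8); p=proj(f,P,s)
    cv2.fillConvexPoly(m,cv2.convexHull(np.round((p+.5)*sc-.5).astype(np.int32)),1); return m
E
python3 - <<'E'
from h import *
f=load("side0")["color"][:,:,::-1];t=load("top0")["color"][:,:,::-1]
a=cv2.resize(f[280:420,190:410],None,fx=3.6,fy=3.6,interpolation=2)
b=cv2.resize(f[120:300,220:330],None,fx=3.3,fy=3.3,interpolation=2)
c=cv2.resize(t[165:240,230:370],None,fx=5.6,fy=5.6,interpolation=2)
cv2.imwrite("pics/c1.png",a);cv2.imwrite("pics/c2.png",b);cv2.imwrite("pics/c3.png",c)
E
```

```text
(no output)
```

View pics/c1.png

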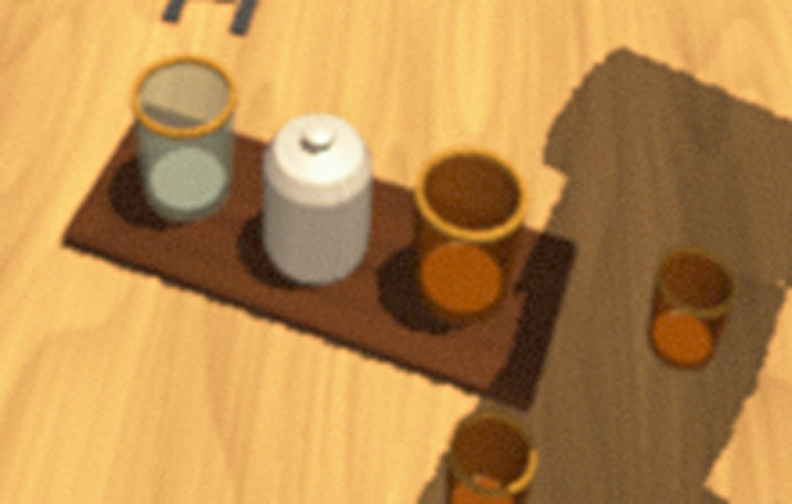

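View pics/c2.png

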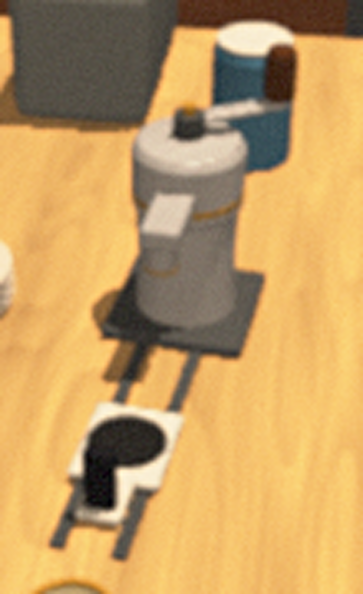

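View pics/c3.png

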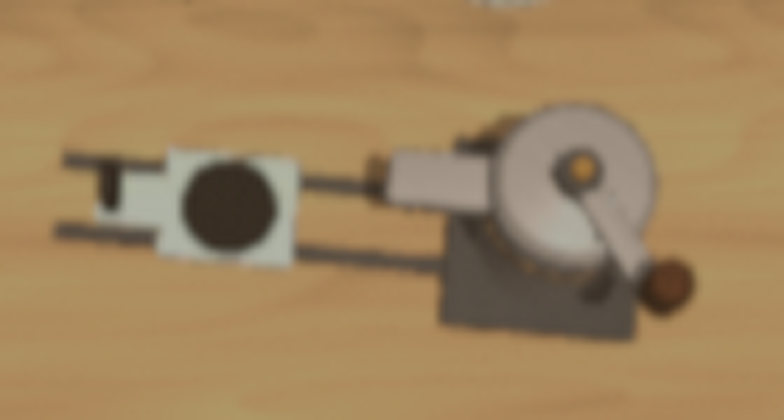

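The crop confirms it: the amber cup with the gold rim at side (318,343) stands at the board's end, and the two small amber cups are off the board. Next I'll measure everything.

```bash
cat > fit.py <<'E'
from h import *
from rig import r
from scipy.optimize import minimize
fs={n:r.grab_frame(n) for n in ["side","top"]}
def get(f,nm,near):
    d=[x for x in r.silhouettes(f,nm) if np.hypot(*(np.array(x["location"])-near))<12]
    return d[0]["mask"] if d else None
near={"amber_cup_mid":[(318,343),(184,246)],"clear_cup_mid":[(243,316),(197,199)],"sugar_jar":[(278,334),(191,225)]}
res={}
for nm,(a,b) in near.items():
    ms={n:get(fs[n],nm,p) for n,p in zip(fs,(a,b))}
    def model(c):
        if nm!="sugar_jar": return np.r_[circ(c,26,12),circ(c,30.5,92)]
        return np.r_[circ(c,30,12),circ(c,30,75),circ(c,8,109)]
    for use in (["side"],["top"],["side","top"]):
        use=[u for u in use if ms[u] is not None]
        def cost(c):
            e=0
            for n in use:
                big=cv2.resize(ms[n].astype(np.uint8),None,fx=4,fy=4,interpolation=0); m=hullmask(fs[n],model(c))
                e+=1-(big&m).sum()/(big|m).sum()
            return e
        c0=ray(fs["side"],a,52)[:2]
        o=minimize(cost,c0,method="Nelder-Mead",options=dict(initial_simplex=[c0,c0+[15,0],c0+[0,15]]))
        print(nm,use,np.round(o.x,1),round(o.fun,3))
    res[nm]=o.x
t=fs["top"]
def c3(x,y): return (230+(x+.5)/5.6-.5,165+(y+.5)/5.6-.5)
print("disc top",ray(t,c3(229,206),14)); print("knob",ray(t,c3(667,284),250.5)); print("hub",ray(t,c3(582,168),215)); print("posttop",ray(t,c3(108,174),70))
s=fs["side"]
def c2(x,y): return (220+(x+.5)/3.3-.5,120+(y+.5)/3.3-.5)
print("disc side",ray(s,c2(126,442),14)); print("knob side",ray(s,c2(281,49),250.5));print("hub side",ray(s,c2(187,109),215))
print("grinder base rect top px", [np.round(ray(t,c3(*p),0)[:2]) for p in [(438,322),(634,338),(297,150),(293,265),(168,150),(157,255)]])
for nm in ["tray_post","canister","date_bowl","saucers","spoon"]:
  for n in fs: print(nm,n,[(round(d["conf"],2),np.round(d["location"]),np.round(ray(fs[n],d["location"],40)[:2])) for d in r.silhouettes(fs[n],nm)])
print([np.round(ray(t,p,12)[:2]) for p in [(193,188),(218,193),(201,265),(172,258)]])
E
python3 fit.py
```

```text
amber_cup_mid ['side'] [407.3 350.3] 0.04
amber_cup_mid ['top'] [406.6 350.9] 0.114
amber_cup_mid ['side', 'top'] [406.9 350.6] 0.156
clear_cup_mid ['side'] [570.7 305.5] 0.056
clear_cup_mid ['top'] [569.9 305.5] 0.08
clear_cup_mid ['side', 'top'] [570.8 305.1] 0.136
sugar_jar ['side'] [490.3 331.2] 0.066
sugar_jar ['top'] [492.6 335.7] 0.074
sugar_jar ['side', 'top'] [490.7 333.4] 0.191
disc top [575.69035903  51.77522065  14.        ]
knob [ 478.11008035 -195.84268304  250.5       ]
hub [ 552.75508504 -155.72206864  215.        ]
posttop [585.02800688 127.83958984  70.        ]
disc side [576.28785203  52.42439448  14.        ]
knob side [ 481.04929521 -195.99271378  250.5       ]
hub side [ 554.22444386 -142.79106607  215.        ]
grinder base rect top px [array([499., -86.]), array([ 487., -216.]), array([617.,   6.]), array([538.,  10.]), array([618.,  93.]), array([546., 100.])]
tray_post side [(0.94, array([255., 256.]), array([577.,  91.])), (0.17, array([182., 240.]), array([779.,  57.]))]
tray_post top [(0.68, array([266., 203.]), array([565.,  67.]))]
canister side [(0.94, array([296., 145.]), array([ 525., -562.]))]
canister top [(0.56, array([415., 213.]), array([ 524., -474.]))]
date_bowl side [(0.79, array([183., 241.]), array([775.,  61.]))]
date_bowl top [(0.74, array([261., 148.]), array([775.,  86.]))]
saucers side [(0.69, array([204., 204.]), array([ 765., -117.]))]
saucers top [(0.71, array([320., 150.]), array([ 767., -137.]))]
spoon side [(0.65, array([360., 197.]), array([ 300., -229.])), (0.28, array([243., 319.]), array([569., 296.]))]
spoon top [(0.49, array([365., 264.]), array([ 339., -283.])), (0.29, array([340., 206.]), array([ 550., -201.]))]
[array([629., 341.]), array([610., 247.]), array([344., 303.]), array([370., 408.])]
```

```bash
cat > tri.py <<'E'
from h import *
t=load("top0");s=load("side0")
def tri(pt,ps):
    A=[];b=[]
    for f,p in ((t,pt),(s,ps)):
        R,tt=cam(f); d=R.T@np.linalg.inv(f["K"])@np.array([*p,1.]);d/=np.linalg.norm(d);c=-R.T@tt
        M=np.eye(3)-np.outer(d,d);A.append(M);b.append(M@c)
    x=np.linalg.lstsq(np.vstack(A),np.hstack(b),rcond=None)[0]
    return np.round(x,1), np.round(proj(t,x)-pt,1),np.round(proj(s,x)-ps,1)
def c3(x,y): return np.array((230+(x+.5)/5.6-.5,165+(y+.5)/5.6-.5))
def c2(x,y): return np.array((220+(x+.5)/3.3-.5,120+(y+.5)/3.3-.5))
print("hub",tri(c3(582,168),c2(187,107)))
print("knob",tri(c3(667,284),c2(282,50)))
print("disc",tri(c3(229,206),c2(126,442)))
print("post",tri(c3(108,174),c2(98,458)))
for a,b,z in [((62,158),(370,187),3),((55,231),(440,266),3)]:
    p=ray(t,c3(*a),z);q=ray(t,c3(*b),z);print(p,q,np.degrees(np.arctan2(*(p-q)[1::-1])))
for a,b in [((150,252),(327,409)),((182,281),(380,364))]: print("small",tri(np.array(a),np.array(b)))
E
python3 tri.py
```

```text
hub (array([ 554.9, -156.5,  209.7]), array([[ 0. , -0.3]]), array([[0.3, 0.1]]))
knob (array([ 479.2, -196.1,  249.4]), array([[ 0. , -0.3]]), array([[0.3, 0.1]]))
disc (array([576.1,  51.8,  13.4]), array([[ 0. , -0.1]]), array([[0.1, 0. ]]))
post (array([585.7, 128.4,  62.4]), array([[-0. ,  0.3]]), array([[-0.4, -0.1]]))
[611.84570792 163.74239704   3.        ] [590.35372818 -42.28613211   3.        ] 84.04469814335826
[561.95211713 167.86727654   3.        ] [536.23239815 -87.95477932   3.        ] 84.25891491681317
small (array([388.5, 476.8,  49.7]), array([[ 0., -0.]]), array([[0.1, 0. ]]))
small (array([287.4, 363.5,  34.9]), array([[ 0. , -0.1]]), array([[0.3, 0.1]]))
```

```bash
cat > plan.py <<'E'
from h import *
from scipy.spatial.transform import Rotation as Ro
def plan(s,targets):
    R0=rpy(s["tcp_rot"])
    for (x,y,z,tooly_deg) in targets:
        yaw=np.radians(tooly_deg+90); Rt=Ro.from_euler("xyz",[np.pi,0,yaw]).as_matrix()
        rv=Ro.from_matrix(R0.T@Rt).as_rotvec(degrees=True)
        print((x,y,z,tooly_deg),"turn",np.round(rv,2),"shift",np.round(R0.T@(np.array([x,y,z])-s["eef_pos"]),1))
E
python3 - <<'E'
from plan import *; from rig import r
plan(r.sense(),[(407,350.5,190,74.5),(407,350.5,110,74.5),(407,350.5,31,74.5)])
E
```

```text
(407, 350.5, 190, 74.5) turn [ -0.     0.   -10.21] shift [-214.6 -132.6   41.3]
(407, 350.5, 110, 74.5) turn [ -0.     0.   -10.21] shift [-214.6 -132.6  121.3]
(407, 350.5, 31, 74.5) turn [ -0.     0.   -10.21] shift [-214.6 -132.6  200.3]
```

play_rows:
  moves:
    - [[0,0,-2],[-30,-19,6],1]
    - [[0,0,-4],[-70,-43,14],1]
    - [[0,0,-6],[-112,-69,22],1]
    - [[0,0,-8],[-154,-95,30],1]
    - [[0,0,-10],[-190,-117,37],1]
    - [[0,0,-10.2],[-214.6,-132.6,41],1]
    - [[0,0,-10.2],[-214.6,-132.6,41],1]
    - [[0,0,-10.2],[-214.6,-132.6,41],1]
  newtons: 25

```text
clock: 2.45
eef_pos: [407.3, 350.4, 190.4]
tcp_rot: [3.141, -0.0, 2.869]
contact_force: [0.1, 0.6, -0.0]
opening: 1.001
```

```bash
python3 - <<'E'
from plan import *; from rig import r
s=r.sense();f=r.grab_frame("wrist");c=(407,350.5)
P=np.r_[circ(c,30.5,92),circ(c,26,12)]
im=f["color"][:,:,::-1].copy()
for p in proj(f,P,s):
    if 0<=p[0]<560 and 0<=p[1]<420: cv2.circle(im,tuple(int(round(v)) for v in p),1,(0,255,0),-1)
cv2.imwrite("pics/w1.png",im)
print(s["clock"],s["eef_pos"],s["tcp_rot"])
plan(s,[(407,350.5,110,74.5),(407,350.5,31,74.5)])
E
```

```text
2.45 [407.32121863 350.36403633 190.44408804] [ 3.14118785e+00 -9.70188845e-05  2.86889003e+00]
(407, 350.5, 110, 74.5) turn [ 0.02 -0.01 -0.12] shift [ 0.3  0.  80.4]
(407, 350.5, 31, 74.5) turn [ 0.02 -0.01 -0.12] shift [  0.3  -0.  159.4]
```

View pics/w1.png

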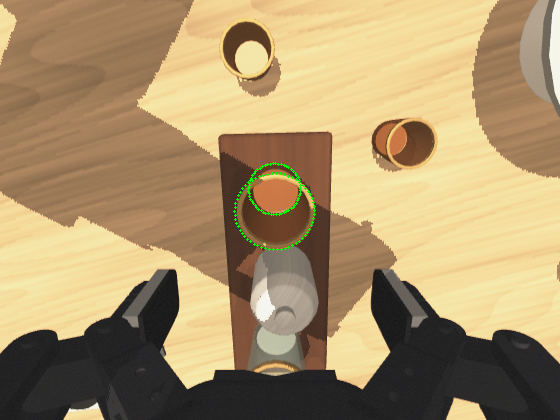

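The model rim and foot lie right on the amber cup (rim centre about (275,210)), which sits at the board's free end. Next I'll descend.

play_rows:
  moves:
    - [[0,0,0],[0,0,20],1]
    - [[0,0,0],[0,0,45],1]
    - [[0,0,0],[0,0,70],1]
    - [[0,0,0],[0,0,95],1]
    - [[0,0,0],[0,0,115],1]
    - [[0,0,0],[0,0,135],1]
    - [[0,0,0],[0,0,150],1]
    - [[0,0,0],[0,0,158],1]
    - [[0,0,0],[0,0,158],1]
    - [[0,0,0],[0,0,158],0.8]
    - [[0,0,0],[0,0,158],0.7]
    - [[0,0,0],[0,0,158],0.6]
    - [[0,0,0],[0,0,158],0.55]
    - [[0,0,0],[0,0,158],0.5]
    - [[0,0,0],[0,0,158],0.5]
    - [[0,0,0],[0,0,158],0.5]
  newtons: 25

```text
clock: 4.1
eef_pos: [407.4, 351.5, 33.6]
tcp_rot: [3.14, 0.001, 2.87]
contact_force: [-1.5, -1.0, 6.3]
opening: 0.715
```

```bash
python3 - <<'E'
from plan import *; from rig import r
s=r.sense();f=r.grab_frame("side");cv2.imwrite("pics/s2.png",cv2.resize(f["color"][260:420,200:440,::-1],None,fx=3.3,fy=3.3,interpolation=2))
f=r.grab_frame("wrist");cv2.imwrite("pics/w2.png",f["color"][:,:,::-1])
s=r.sense();print(s["clock"],s["eef_pos"],s["contact_force"],s["opening"])
E
```

```text
4.2 [407.38476079 351.53529655  33.60011237] [-1.55641349 -1.54950812  6.96364479] 0.7160577189842342
```

View pics/s2.png

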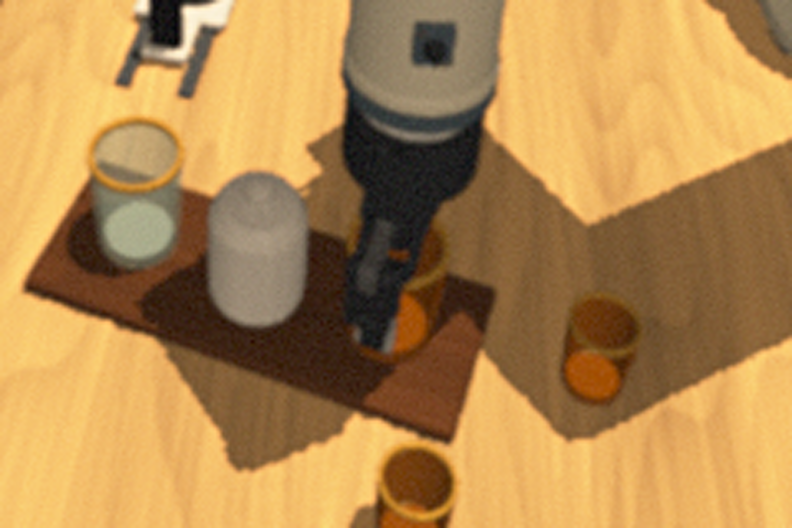

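View pics/w2.png

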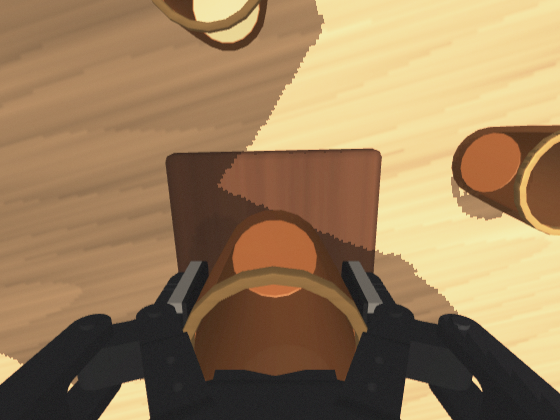

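The fingers straddle the amber cup on its two free sides and hold it, with the gold rim visible at wrist (275,275). Now a slow lift.

play_rows:
  moves:
    - [[0,0,0],[0,0,-2],0.5]
    - [[0,0,0],[0,0,-6],0.5]
    - [[0,0,0],[0,0,-12],0.5]
    - [[0,0,0],[0,0,-20],0.5]
    - [[0,0,0],[0,0,-30],0.5]
    - [[0,0,0],[0,0,-40],0.5]
    - [[0,0,0],[0,0,-50],0.5]
    - [[0,0,0],[0,0,-60],0.5]
    - [[0,0,0],[0,0,-70],0.5]
    - [[0,0,0],[0,0,-78],0.5]
    - [[0,0,0],[0,0,-80],0.5]
    - [[0,0,0],[0,0,-80],0.5]

```text
clock: 5.4
eef_pos: [407.4, 351.5, 113.9]
tcp_rot: [3.139, 0.001, 2.87]
contact_force: [0.7, 0.1, -2.2]
opening: 0.715
```

```bash
python3 - <<'E'
from plan import *; from rig import r
s=r.sense()
f=r.grab_frame("wrist");cv2.imwrite("pics/w3.png",f["color"][:,:,::-1])
f=r.grab_frame("side");cv2.imwrite("pics/s3.png",cv2.resize(f["color"][220:380,200:440,::-1],None,fx=3.3,fy=3.3,interpolation=2))
s=r.sense();print(s["clock"],s["eef_pos"],s["contact_force"],s["opening"],s["qpos"])
plan(s,[(490,200,130,35),(576.1,51.8,130,-5.85),(576.1,51.8,36,-5.85)])
E
```

```text
5.5 [407.07517031 351.19924387 113.2590688 ] [ 0.21937138  0.07661788 -1.99760338] 0.7178797508595689 [ 7.08710827e-01  3.65058921e-01  1.92211315e+00  7.12215589e-04
  8.53148780e-01 -5.90861504e-01]
(490, 200, 130, 35) turn [ 8.000e-02 -1.000e-02  3.943e+01] shift [-120.5 -123.4  -16.9]
(576.1, 51.8, 130, -5.85) turn [ 8.000e-02 -4.000e-02  8.028e+01] shift [-243.2 -243.   -17. ]
(576.1, 51.8, 36, -5.85) turn [ 8.000e-02 -4.000e-02  8.028e+01] shift [-243.2 -243.2   77. ]
```

View pics/w3.png

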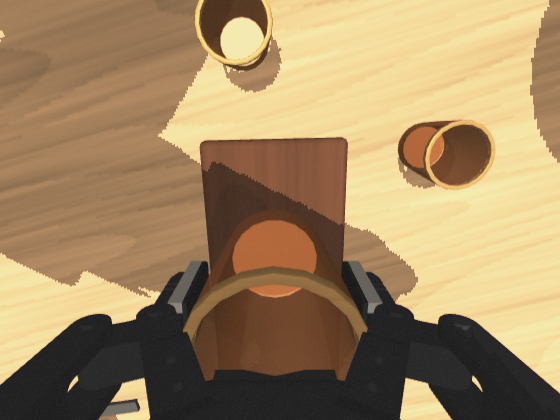

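View pics/s3.png

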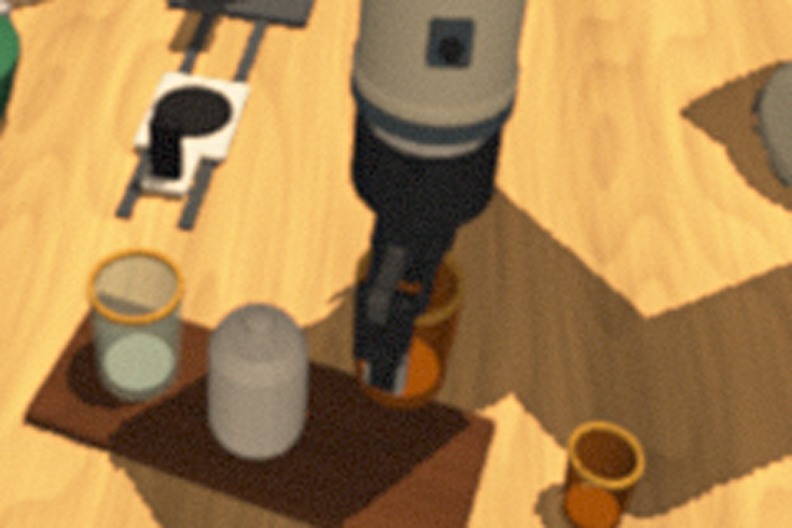

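```bash
python3 - <<'E'
from plan import *; from rig import r
s=r.sense(); s["eef_pos"]=np.array(s["eef_pos"])
f=r.grab_frame("wrist")
R0=rpy(s["tcp_rot"])
print("foot centre rel TCP (tool):",np.round(R0.T@(ray(f,(274.5,257),s["eef_pos"][2]-21.6+4,s)-s["eef_pos"]),1))
c=s["eef_pos"]+R0@np.array([0,0,0]);b=s["eef_pos"][2]-21.6
im=f["color"][:,:,::-1].copy()
for p in proj(f,np.r_[circ(c,30.5,b+80),circ(c,26,b),circ(c,26-4+.2,b+4)],s):
    if 0<=p[0]<560 and 0<=p[1]<420: cv2.circle(im,tuple(int(round(v)) for v in p),1,(0,255,0),-1)
cv2.imwrite("pics/w4.png",im)
E
```

```text
foot centre rel TCP (tool): [-0.1  0.4 17.6]
```

View pics/w4.png

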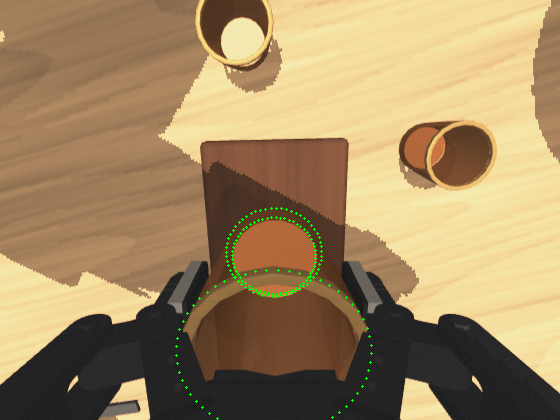

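The overlay matches: the cup is upright and centred on the TCP. Now I'll raise it above the jar's height and carry it to the tray.

play_rows:
  moves:
    - [[0,0,0],[0,0,-10],0.5]
    - [[0,0,0],[0,0,-25],0.5]
    - [[0,0,0],[0,0,-40],0.5]
    - [[0,0,3],[-8,-8,-50],0.5]
    - [[0,0,8],[-22,-22,-54],0.5]
    - [[0,0,14],[-40,-40,-54],0.5]
    - [[0,0,20],[-60,-60,-54],0.5]
    - [[0,0,27],[-80,-80,-54],0.5]
    - [[0,0,34],[-100,-100,-54],0.5]
    - [[0,0,41],[-120,-120,-54],0.5]
    - [[0,0,48],[-140,-140,-54],0.5]
    - [[0,0,55],[-160,-160,-54],0.5]
    - [[0,0,61],[-180,-180,-54],0.5]
    - [[0,0,67],[-198,-198,-54],0.5]
    - [[0,0,72],[-214,-214,-54],0.5]
    - [[0,0,76],[-227,-227,-54],0.5]
    - [[0,0,79],[-237,-237,-54],0.5]
    - [[0,0,80.3],[-242,-242,-54],0.5]
    - [[0,0,80.3],[-243,-243,-54],0.5]
    - [[0,0,80.3],[-243,-243,-54],0.5]

```text
clock: 7.55
eef_pos: [575.6, 52.1, 166.8]
tcp_rot: [-3.141, -0.001, 1.47]
contact_force: [0.2, 0.3, -1.7]
opening: 0.715
```

```bash
python3 - <<'E'
from plan import *; from rig import r
s=r.sense()
f=r.grab_frame("wrist");im=f["color"][:,:,::-1].copy()
d=(576.1,51.8)
for p in proj(f,circ(d,33,14),s):
    if 0<=p[0]<560 and 0<=p[1]<420: cv2.circle(im,tuple(int(round(v)) for v in p),1,(0,255,0),-1)
cv2.imwrite("pics/w5.png",im)
print(s["clock"],s["eef_pos"],s["contact_force"],s["opening"])
plan(s,[(576.1,51.8,100,-5.85),(576.1,51.8,36,-5.85)])
E
```

```text
7.55 [575.6277001   52.10940019 166.83995411] [ 0.22225797  0.26845202 -1.7087233 ] 0.7154996604619558
(576.1, 51.8, 100, -5.85) turn [-0.01 -0.07  0.05] shift [-0.3  0.5 66.8]
(576.1, 51.8, 36, -5.85) turn [-0.01 -0.07  0.05] shift [ -0.4   0.5 130.8]
```

View pics/w5.png

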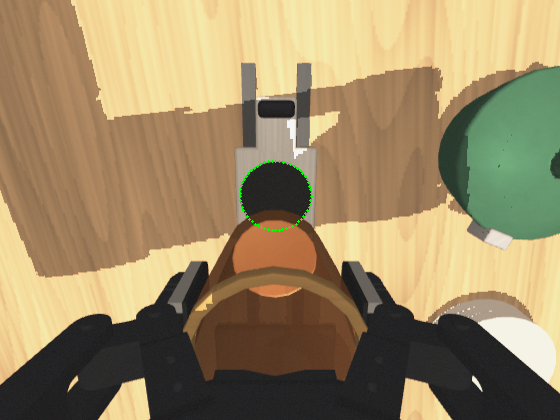

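The disc (ring at (276,196)) fits the measured position exactly, with the post beyond it at (276,108). Next I'll lower the cup.

play_rows:
  moves:
    - [[0,0,0],[0,0,12],0.5]
    - [[0,0,0],[0,0,30],0.5]
    - [[0,0,0],[0,0,50],0.5]
    - [[0,0,0],[0,0,70],0.5]
    - [[0,0,0],[0,0,88],0.5]
    - [[0,0,0],[0,0,103],0.5]
    - [[0,0,0],[0,0,114],0.5]
    - [[0,0,0],[0,0.4,120],0.5]
    - [[0,0,0],[0,0.4,124],0.5]
    - [[0,0,0],[0,0.4,127],0.5]
    - [[0,0,0],[0,0.4,129],0.5]
    - [[0,0,0],[0,0.4,130],0.5]
    - [[0,0,0],[0,0.4,130],0.5]

```text
clock: 8.9
eef_pos: [576.1, 52.4, 37.1]
tcp_rot: [3.141, -0.001, 1.47]
contact_force: [-0.3, -0.0, -2.7]
opening: 0.72
```

play_rows:
  moves:
    - [[0,0,0],[0,0,0.7],0.5]
    - [[0,0,0],[0,0,1.4],0.5]
    - [[0,0,0],[0,0,2],0.5]
    - [[0,0,0],[0,0,2],0.5]

```text
clock: 9.3
eef_pos: [576.3, 52.5, 35.7]
tcp_rot: [3.141, -0.001, 1.47]
contact_force: [-1.5, 0.3, 5.4]
opening: 0.714
```

It has touched down (+5 N), so I'll open slowly.

play_rows:
  moves:
    - [[0,0,0],[0,0,-0.5],0.73]
    - [[0,0,0],[0,0,-0.5],0.76]
    - [[0,0,0],[0,0,-0.5],0.8]
    - [[0,0,0],[0,0,-0.5],0.85]
    - [[0,0,0],[0,0,-0.5],0.92]
    - [[0,0,0],[0,0,-0.5],1]
    - [[0,0,0],[0,0,-0.5],1]
    - [[0,0,0],[0,0,-0.5],1]
    - [[0,0,0],[0,0,-0.5],1]

```text
clock: 10.2
eef_pos: [576.2, 52.5, 36.2]
tcp_rot: [3.141, -0.001, 1.47]
contact_force: [0.5, 0.5, -1.0]
opening: 1.001
```

```bash
python3 - <<'E'
from plan import *; from rig import r
s=r.sense()
f=r.grab_frame("wrist");cv2.imwrite("pics/w6.png",f["color"][:,:,::-1])
f=r.grab_frame("side");cv2.imwrite("pics/s6.png",cv2.resize(f["color"][120:300,200:440,::-1],None,fx=3.3,fy=3.3,interpolation=2))
print(s["clock"],s["eef_pos"],s["contact_force"],s["opening"])
E
```

```text
10.2 [576.24699237  52.51182434  36.15278348] [ 0.49772215  0.53786545 -1.03551303] 1.0012836656265371
```

View pics/w6.png

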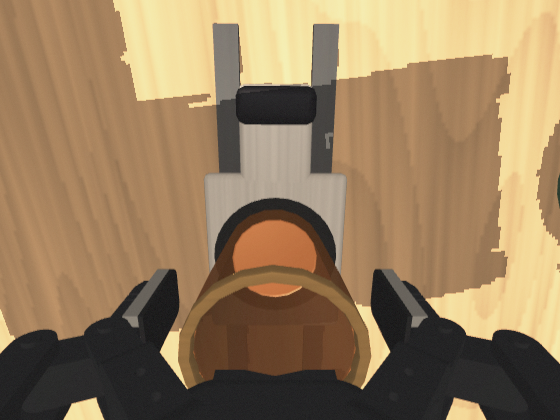

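View pics/s6.png

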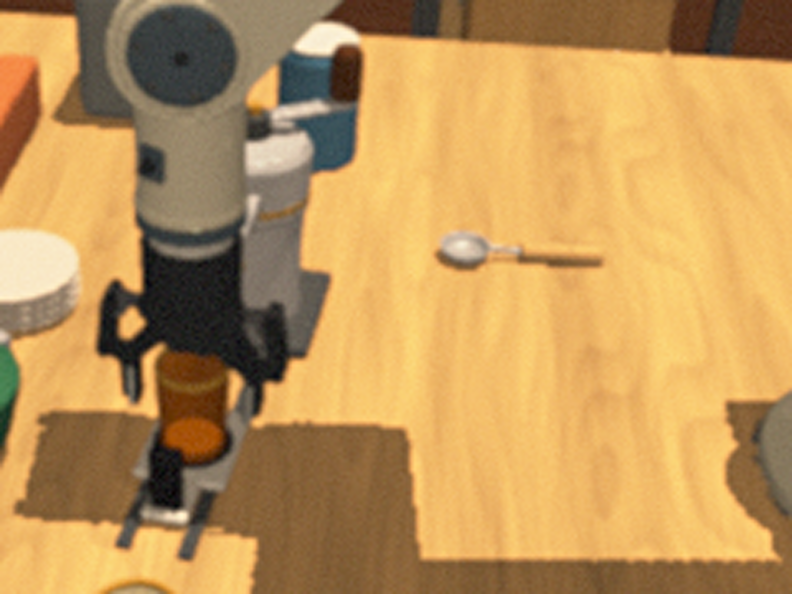

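The cup stands upright on the disc with the fingers clear: black rim visible evenly, cup foot at wrist (275,257). Next I'll rise, go outside the post and shut the fingers.

play_rows:
  moves:
    - [[0,0,0],[0,0,-5],1]
    - [[0,0,0],[0,0,-15],1]
    - [[0,0,0],[0,0,-30],1]
    - [[0,0,0],[0,0,-50],1]
    - [[0,0,0],[0,0,-70],1]
    - [[0,0,0],[0,0,-90],1]
    - [[0,0,0],[15,0,-100],1]
    - [[0,0,0],[40,0,-100],0.5]
    - [[0,0,0],[70,0,-100],0]
    - [[0,0,0],[95,0,-100],0]
    - [[0,0,0],[110,0,-90],0]
    - [[0,0,0],[115,0,-70],0]
    - [[0,0,0],[115,0,-45],0]
    - [[0,0,0],[115,0,-20],0]
    - [[0,0,0],[115,0,-4],0]
    - [[0,0,0],[115,0,0],0]
    - [[0,0,0],[115,0,0],0]

```text
clock: 12.0
eef_pos: [587.6, 166.9, 35.9]
tcp_rot: [-3.141, -0.001, 1.47]
contact_force: [-0.1, -0.0, 0.9]
opening: 0.002
```

```bash
python3 - <<'E'
from plan import *; from rig import r
s=r.sense()
f=r.grab_frame("side");cv2.imwrite("pics/s7.png",cv2.resize(f["color"][120:300,200:440,::-1],None,fx=3.3,fy=3.3,interpolation=2))
print(s["clock"],s["eef_pos"],s["contact_force"],s["opening"])
u=np.array([.102,.995]);hub=np.array([554.9,-156.5]);sp=hub+95*u;print(sp)
e=sp+94*u; plan(s,[(*e,36,-5.85)])
E
```

```text
12.0 [587.60658339 166.86561552  35.90490088] [-0.07202004 -0.0340634   0.91031058] 0.0018680308612687446
[564.59  -61.975]
(np.float64(574.178), np.float64(31.555000000000007), 36, -5.85) turn [-0.02 -0.06  0.05] shift [-136.     0.3   -0.2]
```

View pics/s7.png

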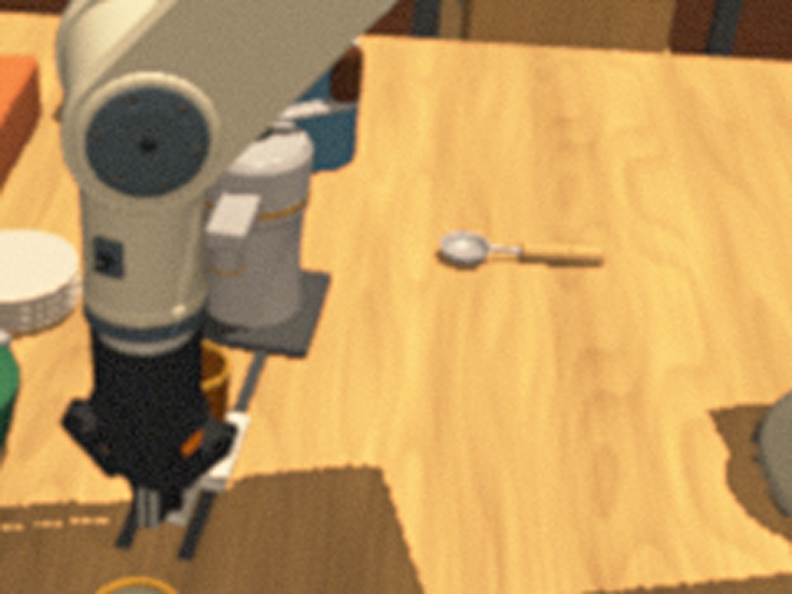

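The shut fingers stand outside the post, clear of the cup. Now I'll push gently.

play_rows:
  moves:
    - [[0,0,0],[-5,0,0],0]
    - [[0,0,0],[-11,0,0],0]
    - [[0,0,0],[-15,0,0],0]
    - [[0,0,0],[-18,0,0],0]
    - [[0,0,0],[-20,0,0],0]
    - [[0,0,0],[-22,0,0],0]
    - [[0,0,0],[-24,0,0],0]
    - [[0,0,0],[-27,0,0],0]
    - [[0,0,0],[-30,0,0],0]
    - [[0,0,0],[-34,0,0],0]
    - [[0,0,0],[-38,0,0],0]
    - [[0,0,0],[-43,0,0],0]
    - [[0,0,0],[-48,0,0],0]
    - [[0,0,0],[-54,0,0],0]
    - [[0,0,0],[-60,0,0],0]
    - [[0,0,0],[-66,0,0],0]
    - [[0,0,0],[-72,0,0],0]
    - [[0,0,0],[-77,0,0],0]
    - [[0,0,0],[-81,0,0],0]
    - [[0,0,0],[-84,0,0],0]

```text
clock: 14.05
eef_pos: [579.7, 83.0, 36.6]
tcp_rot: [3.141, -0.002, 1.469]
contact_force: [-0.8, 2.0, 1.2]
opening: -0.003
```

```bash
python3 - <<'E'
from plan import *; from rig import r
s=r.sense()
f=r.grab_frame("side");cv2.imwrite("pics/s8.png",cv2.resize(f["color"][120:300,200:440,::-1],None,fx=3.3,fy=3.3,interpolation=2))
print(s["clock"],s["eef_pos"],s["contact_force"],s["opening"])
E
```

```text
14.05 [579.65090127  83.01838534  36.55627349] [-0.76495026  2.0368027   1.15524695] -0.002578131986122087
```

View pics/s8.png

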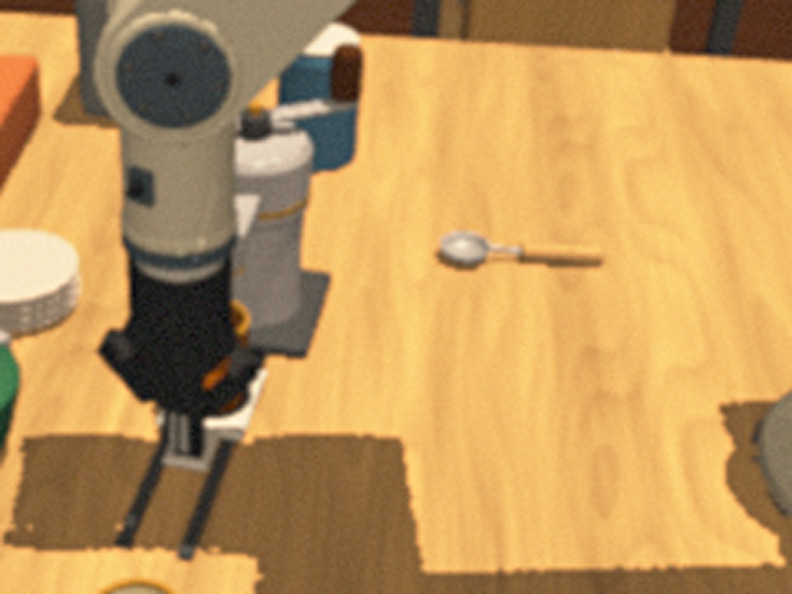

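The tray is sliding with the cup on it at 2 N. I'll carry on and then feel for the stop.

play_rows:
  moves:
    - [[0,0,0],[-2,0,0],0]
    - [[0,0,0],[-5,0,0],0]
    - [[0,0,0],[-9,0,0],0]
    - [[0,0,0],[-14,0,0],0]
    - [[0,0,0],[-19,0,0],0]
    - [[0,0,0],[-24,0,0],0]
    - [[0,0,0],[-29,0,0],0]
    - [[0,0,0],[-34,0,0],0]
    - [[0,0,0],[-38,0,0],0]
    - [[0,0,0],[-41,0,0],0]
    - [[0,0,0],[-43,0,0],0]
    - [[0,0,0],[-44.5,0,0],0]
    - [[0,0,0],[-46,0,0],0]
    - [[0,0,0],[-47.5,0,0],0]
    - [[0,0,0],[-49,0,0],0]
    - [[0,0,0],[-49,0,0],0]

```text
clock: 15.7
eef_pos: [574.6, 33.7, 36.4]
tcp_rot: [3.141, -0.001, 1.469]
contact_force: [0.1, 0.4, -0.6]
opening: -0.002
```

play_rows:
  moves:
    - [[0,0,0],[-1,0,0],0]
    - [[0,0,0],[-2,0,0],0]
    - [[0,0,0],[-3,0,0],0]
    - [[0,0,0],[-3.5,0,0],0]
    - [[0,0,0],[-3.5,0,0],0]

```text
clock: 16.2
eef_pos: [574.3, 30.8, 36.4]
tcp_rot: [3.141, -0.002, 1.469]
contact_force: [-0.5, 4.9, 1.4]
opening: 0.003
```

play_rows:
  moves:
    - [[0,0,0],[-1,0,0],0]
    - [[0,0,0],[-2,0,0],0]
    - [[0,0,0],[-2,0,0],0]

```text
clock: 16.5
eef_pos: [574.4, 30.8, 36.4]
tcp_rot: [3.14, -0.005, 1.468]
contact_force: [0.7, 14.5, -0.8]
opening: 0.002
```

```bash
python3 - <<'E'
from plan import *; from rig import r
s=r.sense()
for n in ["side","top","wrist"]:
    f=r.grab_frame(n);pickle.dump(f,open(f"pics/{n}9.pkl","wb"))
    cv2.imwrite(f"pics/{n}9.png",f["color"][:,:,::-1])
f=load("side9");cv2.imwrite("pics/s9.png",cv2.resize(f["color"][120:300,200:440,::-1],None,fx=3.3,fy=3.3,interpolation=2))
print(s["clock"],s["eef_pos"],s["contact_force"],s["opening"])
E
```

```text
16.5 [574.35919717  30.77461762  36.44012663] [ 0.65537502 14.54542456 -0.76259962] 0.002050315686569374
```

View pics/s9.png

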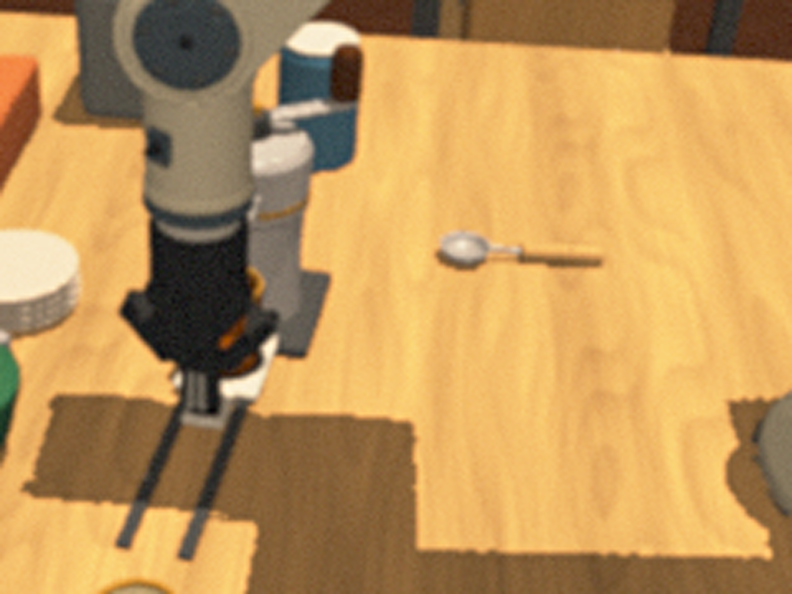

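View pics/wrist9.png

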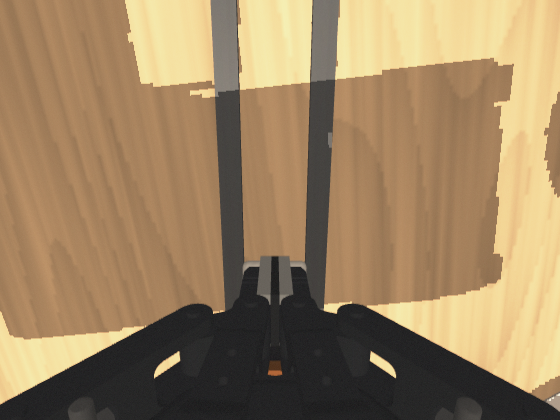

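The stop is reached: 14.5 N without further travel, 0.7 mm from the predicted home position. I'll back off, rise and go above the knob.

play_rows:
  moves:
    - [[0,0,0],[4,0,0],0]
    - [[0,0,0],[12,0,0],0]
    - [[0,0,0],[24,0,0],0]
    - [[0,0,0],[36,0,-10],0]
    - [[0,0,0],[40,0,-40],0]
    - [[0,0,0],[40,0,-80],0]
    - [[0,0,0],[40,0,-125],0]
    - [[0,0,0],[40,0,-170],0]
    - [[0,0,0],[40,0,-215],0.2]
    - [[0,0,0],[40,0,-255],0.5]
    - [[0,0,0],[30,15,-285],1]
    - [[0,0,0],[0,30,-300],1]
    - [[0,0,0],[-40,45,-300],1]
    - [[0,0,0],[-80,56,-300],1]
    - [[0,0,0],[-120,65,-300],1]
    - [[0,0,0],[-160,70,-300],1]
    - [[0,0,0],[-195,72,-300],1]
    - [[0,0,0],[-215,72,-300],1]
    - [[0,0,0],[-225,72,-300],1]
    - [[0,0,0],[-225,72,-300],1]

```text
clock: 18.65
eef_pos: [622.4, -202.1, 335.9]
tcp_rot: [3.14, -0.004, 1.467]
contact_force: [-0.3, 1.1, 0.7]
opening: 0.998
```

```bash
cat > look.py <<'E'
import sys
from plan import *; from rig import r
t=sys.argv[1]
s=r.sense();f=r.grab_frame("wrist");s["eef_pos"]=np.array(s["eef_pos"])
im=f["color"][:,:,::-1].copy()
hub=(554.9,-156.5);k=(479.3,-196.1);u=np.array([.102,.995])
sp=np.array(hub)+95*u
Q=np.r_[circ(hub,85,250.5,90),circ(k,14.5,250.5),circ(sp,33,14),circ(hub,50,184)]
for p in proj(f,Q,s):
    if 0<=p[0]<560 and 0<=p[1]<420: cv2.circle(im,tuple(int(round(v)) for v in p),1,(0,255,0),-1)
cv2.imwrite(f"pics/w{t}.png",im);cv2.imwrite(f"pics/wr{t}.png",f["color"][:,:,::-1])
pickle.dump((f,s),open(f"pics/w{t}.pkl","wb"))
print(s["clock"],s["eef_pos"],s["tcp_rot"],s["contact_force"],s["opening"],s["qpos"])
plan(s,[(*k,300,-5.85),(*k,212,-5.85)])
E
python3 look.py 10
```

```text
18.65 [ 622.40297217 -202.08427867  335.93467275] [ 3.14018223 -0.00441275  1.4671834 ] [-0.27752905  1.12975126  0.72072775] 0.9982351866810829 [-0.3186536   0.32402316  1.44332812  0.00470303  1.37380717 -0.21595703]
(479.3, -196.1, 300, -5.85) turn [ 0.08 -0.25 -0.09] shift [  -9.  -143.    35.7]
(479.3, -196.1, 212, -5.85) turn [ 0.08 -0.25 -0.09] shift [  -9.4 -143.1  123.7]
```

View pics/w10.png

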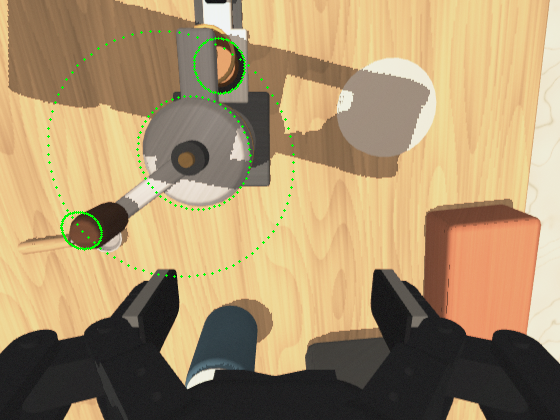

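View pics/wr10.png

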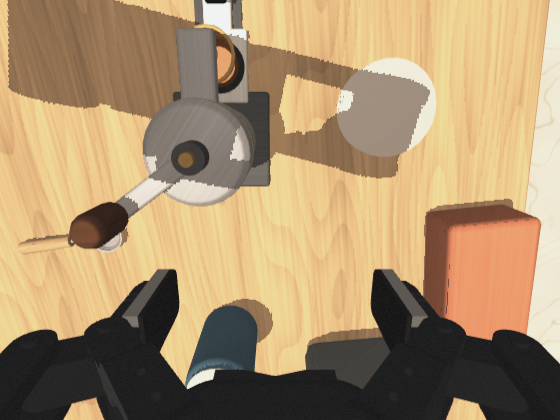

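The tool went to the far side (I had the sign of tool y wrong, harmless). The overlay is a few mm off at the knob (about (92,232) in the picture against (82,230) in the model), so I'll look again from straight above.

play_rows:
  moves:
    - [[0,0,0],[0,-10,0],1]
    - [[0,0,0],[-2,-30,0],1]
    - [[0,0,0],[-4,-55,0],1]
    - [[0,0,0],[-6,-80,0],1]
    - [[0,0,0],[-8,-105,0],1]
    - [[0,0,0],[-9,-125,0],1]
    - [[0,0.2,0],[-9,-138,0],1]
    - [[0,0.2,0],[-9,-142,0],1]
    - [[0,0.2,0],[-9,-142,0],1]
    - [[0,0.2,0],[-9,-142,0],1]

```text
clock: 19.7
eef_pos: [481.0, -195.4, 335.7]
tcp_rot: [3.14, -0.008, 1.468]
contact_force: [0.5, -0.3, -0.5]
opening: 1.0
```

```bash
python3 look.py 11; python3 - <<'E'
from h import *
t=load("top9")["color"][:,:,::-1];cv2.imwrite("pics/c9.png",cv2.resize(t[165:240,230:370],None,fx=5.6,fy=5.6,interpolation=2))
E
```

```text
19.7 [ 481.04481849 -195.36297208  335.74993662] [ 3.13960916 -0.00830721  1.46829587] [ 0.45695294 -0.28059074 -0.4640047 ] 0.9996786235283663 [-0.39429007  0.09811513  1.72689849  0.00880866  1.31707849 -0.29399452]
(479.3, -196.1, 300, -5.85) turn [ 0.11 -0.48 -0.02] shift [-1.2 -1.7 35.7]
(479.3, -196.1, 212, -5.85) turn [ 0.11 -0.48 -0.02] shift [ -1.9  -1.9 123.7]
```

View pics/w11.png

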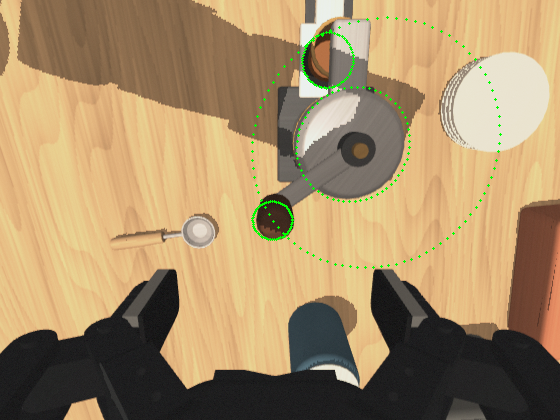

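View pics/wr11.png

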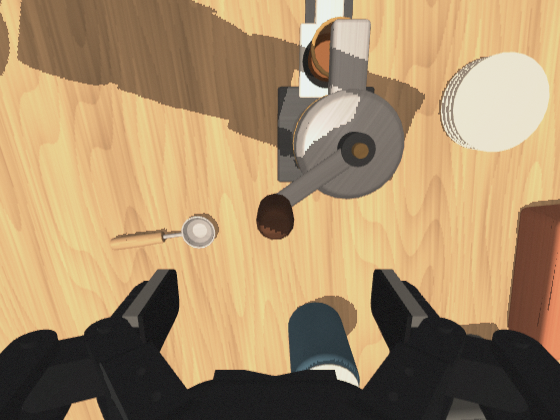

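```bash
python3 - <<'E'
from h import *
V=[pickle.load(open(f"pics/w{i}.pkl","rb")) for i in (10,11)]
def tri(ps):
    A=[];b=[]
    for (f,s),p in zip(V,ps):
        R,tt=cam(f,s); d=R.T@np.linalg.inv(f["K"])@np.array([*p,1.]);d/=np.linalg.norm(d);c=-R.T@tt
        M=np.eye(3)-np.outer(d,d);A.append(M);b.append(M@c)
    x=np.linalg.lstsq(np.vstack(A),np.hstack(b),rcond=None)[0]
    return np.round(x,1),[np.round(proj(f,x,s)-p,1) for (f,s),p in zip(V,ps)]
def ell(i,box,thr):
    c=V[i][0]["color"];g=cv2.cvtColor(c,cv2.COLOR_RGB2GRAY)
    return g
for i,(x,y,w,h) in ((0,(60,190,90,70)),(1,(240,180,70,70)),(0,(160,130,60,60)),(1,(330,120,60,60))):
    cv2.imwrite(f"pics/z{i}_{x}.png",cv2.resize(V[i][0]["color"][y:y+h,x:x+w,::-1],None,fx=5,fy=5,interpolation=2))
a=np.hstack([cv2.resize(cv2.imread(f"pics/{n}.png"),(390,300)) for n in ("z0_60","z1_240")]);b=np.hstack([cv2.resize(cv2.imread(f"pics/{n}.png"),(390,300)) for n in ("z0_160","z1_330")])
cv2.imwrite("pics/z.png",np.vstack([a,b]))
print("cap",tri([(186,159.5),(360.5,150)]))
E
```

```text
cap (array([ 554.9, -156.7,  211.5]), [array([[-0. , -0.1]]), array([[0. , 0.1]])])
```

View pics/z.png

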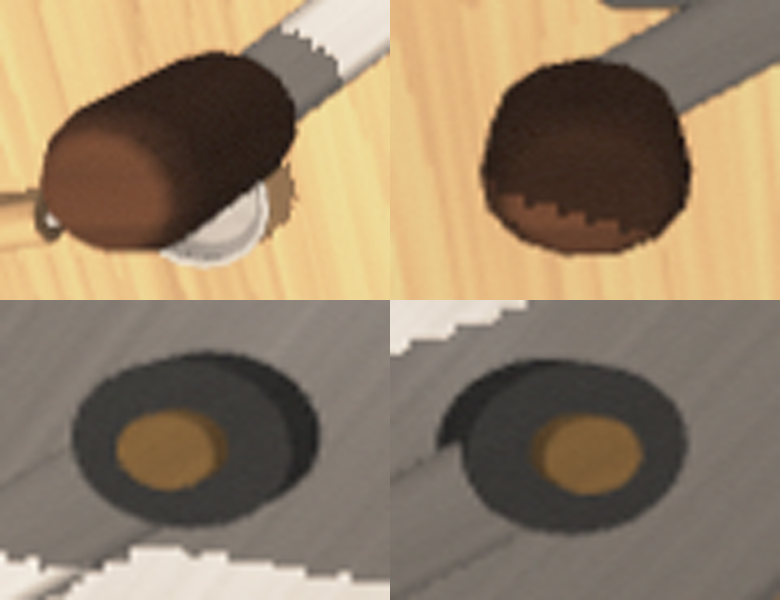

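```bash
python3 - <<'E'
from h import *
V=[pickle.load(open(f"pics/w{i}.pkl","rb")) for i in (10,11)]
for (f,s),p in zip(V,[(85,234),(275.4,225)]):
    print(ray(f,p,250.5,s))
for i in (11,):
    f,s=V[1]
    for k in [(481,-197.5),(480,-196.5),(481,-200)]: print(k,proj(f,np.r_[circ(k,14.5,250.5)],s).min(0),proj(f,np.r_[circ(k,14.5,250.5)],s).max(0), np.hypot(k[0]-554.9,k[1]+156.7))
E
```

```text
[ 481.31088824 -199.18781567  250.5       ]
[ 481.30884805 -199.826597    250.5       ]
(481, -197.5) [254.89439384 202.93909225] [294.41454882 240.52641692] 84.41474989597492
(480, -196.5) [253.37599335 201.74310842] [292.93789341 239.4090361 ] 84.8177457847118
(481, -200) [255.30177249 206.26313606] [294.70739325 243.63305164] 85.65103618754415
```

```bash
python3 - <<'E'
from plan import *; from rig import r
plan(r.sense(),[(481.2,-198.5,280,-5.85),(481.2,-198.5,210,-5.85)])
E
```

```text
(481.2, -198.5, 280, -5.85) turn [ 0.1  -0.48 -0.03] shift [-3.5  0.3 55.6]
(481.2, -198.5, 210, -5.85) turn [ 0.1  -0.48 -0.03] shift [ -4.1   0.2 125.6]
```

play_rows:
  moves:
    - [[0,-0.5,0],[-2,0,15],1]
    - [[0,-0.5,0],[-3.5,0.2,40],1]
    - [[0,-0.5,0],[-3.7,0.2,65],1]
    - [[0,-0.5,0],[-4,0.2,90],1]
    - [[0,-0.5,0],[-4,0.2,108],1]
    - [[0,-0.5,0],[-4,0.2,119],1]
    - [[0,-0.5,0],[-4,0.2,125],1]
    - [[0,-0.5,0],[-4,0.2,125.5],1]
    - [[0,-0.5,0],[-4,0.2,125.5],0.7]
    - [[0,-0.5,0],[-4,0.2,125.5],0.5]
    - [[0,-0.5,0],[-4,0.2,125.5],0.3]
    - [[0,-0.5,0],[-4,0.2,125.5],0.15]
    - [[0,-0.5,0],[-4,0.2,125.5],0.1]
    - [[0,-0.5,0],[-4,0.2,125.5],0.1]
    - [[0,-0.5,0],[-4,0.2,125.5],0.1]
  newtons: 60

```text
clock: 21.25
eef_pos: [481.3, -198.6, 210.8]
tcp_rot: [3.139, 0.001, 1.468]
contact_force: [-0.8, 0.2, 5.4]
opening: 0.32
```

```bash
python3 look.py 12
```

```text
21.25 [ 481.30746569 -198.59046861  210.78089171] [3.13930655e+00 7.63789324e-04 1.46826801e+00] [-0.78547535  0.15156971  5.39055013] 0.31950299272734134 [-3.94158423e-01  2.12088357e-01  1.87749736e+00 -8.56189535e-05
  1.04959776e+00 -2.91588436e-01]
(479.3, -196.1, 300, -5.85) turn [ 0.13  0.04 -0.02] shift [  2.2  -2.  -89.2]
(479.3, -196.1, 212, -5.85) turn [ 0.13  0.04 -0.02] shift [ 2.3 -2.2 -1.2]
```

View pics/wr12.png

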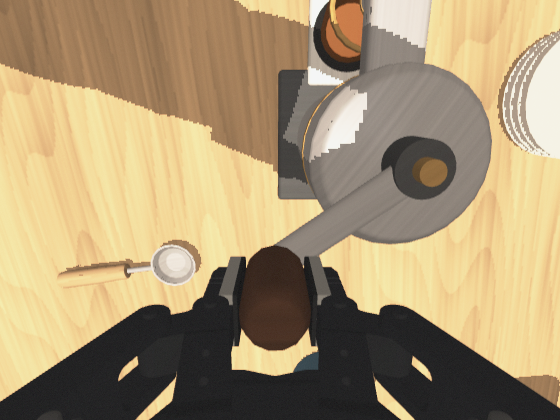

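The knob is pinched squarely between the pads (wrist (275,300)). The TCP is 84.7 mm from the measured axis, and forces are small. Next I'll work out the circle points.

```bash
cat > arc.py <<'E'
import sys,json
from plan import *; from rig import r
# args: increments list of crank world angles deg (absolute)
A=[float(a) for a in sys.argv[1].split(",")]; start,end,n=A[0],A[1],int(A[2])
H=np.array([554.9,-156.7]);rad=84.8
s=r.sense();R0=rpy(s["tcp_rot"]);e=np.array(s["eef_pos"])
d=e[:2]-H;th=np.degrees(np.arctan2(d[1],d[0]))
print("now world ang",th%360,"crank mod",np.radians((th-84.2)%360),"r",np.hypot(*d),"F",np.round(s["contact_force"],1),s["opening"],s["clock"])
w=np.ones(n)
if len(A)>3 and A[3]: k=int(A[3]); w[:k]=np.arange(1,k+1)/(k+1)
if len(A)>4 and A[4]: k=int(A[4]); w[-k:]=np.arange(k,0,-1)/(k+1)
ang=start+(end-start)*np.cumsum(w)/w.sum()
rows=[]
for a in ang:
    p=np.r_[H+rad*np.array([np.cos(np.radians(a)),np.sin(np.radians(a))]),210.5]
    rows.append([[0,0,0],[round(float(v),1) for v in R0.T@(p-e)],0.1])
print(json.dumps(rows))
E
python3 arc.py 209.65,316,20,4
```

```text
now world ang 209.65617253000798 crank mod 2.1896232775987037 r 84.66152284706283 F [-2.3 -1.1  6.6] 0.32620131945323316 21.3
[[[0, 0, 0], [-1.5, 0.9, 0.3], 0.1], [[0, 0, 0], [-4.2, 3.1, 0.3], 0.1], [[0, 0, 0], [-8.2, 6.5, 0.3], 0.1], [[0, 0, 0], [-13.2, 11.4, 0.3], 0.1], [[0, 0, 0], [-18.7, 18.2, 0.4], 0.1], [[0, 0, 0], [-23.6, 25.4, 0.4], 0.1], [[0, 0, 0], [-27.7, 33.1, 0.4], 0.1], [[0, 0, 0], [-31.0, 41.3, 0.4], 0.1], [[0, 0, 0], [-33.4, 49.7, 0.4], 0.1], [[0, 0, 0], [-34.9, 58.3, 0.5], 0.1], [[0, 0, 0], [-35.6, 67.0, 0.5], 0.1], [[0, 0, 0], [-35.3, 75.7, 0.5], 0.1], [[0, 0, 0], [-34.2, 84.4, 0.5], 0.1], [[0, 0, 0], [-32.1, 92.9, 0.5], 0.1], [[0, 0, 0], [-29.2, 101.1, 0.6], 0.1], [[0, 0, 0], [-25.5, 109.0, 0.6], 0.1], [[0, 0, 0], [-21.0, 116.5, 0.6], 0.1], [[0, 0, 0], [-15.7, 123.5, 0.6], 0.1], [[0, 0, 0], [-9.7, 129.9, 0.6], 0.1], [[0, 0, 0], [-3.2, 135.6, 0.6], 0.1]]
```

play_rows:
  moves:
    - [[0,0,0],[-1.5,0.9,0.3],0.1]
    - [[0,0,0],[-4.2,3.1,0.3],0.1]
    - [[0,0,0],[-8.2,6.5,0.3],0.1]
    - [[0,0,0],[-13.2,11.4,0.3],0.1]
    - [[0,0,0],[-18.7,18.2,0.4],0.1]
    - [[0,0,0],[-23.6,25.4,0.4],0.1]
    - [[0,0,0],[-27.7,33.1,0.4],0.1]
    - [[0,0,0],[-31.0,41.3,0.4],0.1]

```text
clock: 22.1
eef_pos: [520.3, -233.8, 210.8]
tcp_rot: [3.138, -0.0, 1.468]
contact_force: [0.6, 6.8, 5.8]
opening: 0.325
```

```bash
python3 arc.py 248.5,360,20,0
```

```text
now world ang 245.8620543584139 crank mod 2.8215351240923714 r 84.5301792300987 F [0.6 6.8 5.8] 0.3249615289675899 22.1
[[[0, 0, 0], [-3.2, 11.7, 0.3], 0.1], [[0, 0, 0], [-4.3, 19.9, 0.3], 0.1], [[0, 0, 0], [-4.5, 28.1, 0.4], 0.1], [[0, 0, 0], [-3.9, 36.3, 0.4], 0.1], [[0, 0, 0], [-2.6, 44.5, 0.4], 0.1], [[0, 0, 0], [-0.4, 52.4, 0.4], 0.1], [[0, 0, 0], [2.5, 60.2, 0.5], 0.1], [[0, 0, 0], [6.1, 67.6, 0.5], 0.1], [[0, 0, 0], [10.5, 74.6, 0.5], 0.1], [[0, 0, 0], [15.5, 81.1, 0.5], 0.1], [[0, 0, 0], [21.1, 87.2, 0.6], 0.1], [[0, 0, 0], [27.3, 92.6, 0.6], 0.1], [[0, 0, 0], [34.0, 97.5, 0.6], 0.1], [[0, 0, 0], [41.1, 101.6, 0.6], 0.1], [[0, 0, 0], [48.6, 105.1, 0.6], 0.1], [[0, 0, 0], [56.3, 107.8, 0.6], 0.1], [[0, 0, 0], [64.4, 109.7, 0.6], 0.1], [[0, 0, 0], [72.5, 110.9, 0.6], 0.1], [[0, 0, 0], [80.8, 111.2, 0.6], 0.1], [[0, 0, 0], [89.0, 110.8, 0.6], 0.1]]
```

Running well: radius 84.5 and forces of a few N.

play_rows:
  moves:
    - [[0,0,0],[-3.2,11.7,0.3],0.1]
    - [[0,0,0],[-4.3,19.9,0.3],0.1]
    - [[0,0,0],[-4.5,28.1,0.4],0.1]
    - [[0,0,0],[-3.9,36.3,0.4],0.1]
    - [[0,0,0],[-2.6,44.5,0.4],0.1]
    - [[0,0,0],[-0.4,52.4,0.4],0.1]
    - [[0,0,0],[2.5,60.2,0.5],0.1]
    - [[0,0,0],[6.1,67.6,0.5],0.1]
    - [[0,0,0],[10.5,74.6,0.5],0.1]
    - [[0,0,0],[15.5,81.1,0.5],0.1]
    - [[0,0,0],[21.1,87.2,0.6],0.1]
    - [[0,0,0],[27.3,92.6,0.6],0.1]
    - [[0,0,0],[34.0,97.5,0.6],0.1]
    - [[0,0,0],[41.1,101.6,0.6],0.1]
    - [[0,0,0],[48.6,105.1,0.6],0.1]
    - [[0,0,0],[56.3,107.8,0.6],0.1]
    - [[0,0,0],[64.4,109.7,0.6],0.1]
    - [[0,0,0],[72.5,110.9,0.6],0.1]
    - [[0,0,0],[80.8,111.2,0.6],0.1]
    - [[0,0,0],[89.0,110.8,0.6],0.1]

```text
clock: 24.1
eef_pos: [639.9, -156.5, 210.8]
tcp_rot: [3.139, -0.0, 1.468]
contact_force: [-4.5, 1.4, 10.6]
opening: 0.322
```

```bash
python3 arc.py 360,472,20,0
```

```text
now world ang 0.12156091459916185 crank mod 4.815739715201851 r 84.97809494377431 F [-4.5  1.4 10.6] 0.32197036285763686 24.1
[[[0, 0, 0], [8.0, -1.4, 0.3], 0.1], [[0, 0, 0], [16.0, -3.5, 0.3], 0.1], [[0, 0, 0], [23.8, -6.3, 0.3], 0.1], [[0, 0, 0], [31.3, -9.8, 0.3], 0.1], [[0, 0, 0], [38.4, -14.1, 0.3], 0.1], [[0, 0, 0], [45.0, -19.1, 0.3], 0.1], [[0, 0, 0], [51.2, -24.7, 0.3], 0.1], [[0, 0, 0], [56.7, -30.8, 0.2], 0.1], [[0, 0, 0], [61.6, -37.5, 0.2], 0.1], [[0, 0, 0], [65.9, -44.6, 0.2], 0.1], [[0, 0, 0], [69.4, -52.1, 0.2], 0.1], [[0, 0, 0], [72.2, -59.9, 0.2], 0.1], [[0, 0, 0], [74.2, -67.9, 0.2], 0.1], [[0, 0, 0], [75.5, -76.1, 0.1], 0.1], [[0, 0, 0], [75.9, -84.4, 0.1], 0.1], [[0, 0, 0], [75.5, -92.6, 0.1], 0.1], [[0, 0, 0], [74.3, -100.8, 0.1], 0.1], [[0, 0, 0], [72.3, -108.9, 0.1], 0.1], [[0, 0, 0], [69.5, -116.7, 0.0], 0.1], [[0, 0, 0], [66.0, -124.2, 0.0], 0.1]]
```

play_rows:
  moves:
    - [[0,0,0],[8.0,-1.4,0],0.1]
    - [[0,0,0],[16.0,-3.5,-0.2],0.1]
    - [[0,0,0],[23.8,-6.3,-0.4],0.1]
    - [[0,0,0],[31.3,-9.8,-0.5],0.1]
    - [[0,0,0],[38.4,-14.1,-0.5],0.1]
    - [[0,0,0],[45.0,-19.1,-0.5],0.1]
    - [[0,0,0],[51.2,-24.7,-0.5],0.1]
    - [[0,0,0],[56.7,-30.8,-0.5],0.1]
    - [[0,0,0],[61.6,-37.5,-0.5],0.1]
    - [[0,0,0],[65.9,-44.6,-0.5],0.1]
    - [[0,0,0],[69.4,-52.1,-0.5],0.1]
    - [[0,0,0],[72.2,-59.9,-0.5],0.1]
    - [[0,0,0],[74.2,-67.9,-0.5],0.1]
    - [[0,0,0],[75.5,-76.1,-0.5],0.1]
    - [[0,0,0],[75.9,-84.4,-0.5],0.1]
    - [[0,0,0],[75.5,-92.6,-0.5],0.1]
    - [[0,0,0],[74.3,-100.8,-0.5],0.1]
    - [[0,0,0],[72.3,-108.9,-0.5],0.1]
    - [[0,0,0],[69.5,-116.7,-0.5],0.1]
    - [[0,0,0],[66.0,-124.2,-0.5],0.1]

```text
clock: 26.1
eef_pos: [521.8, -77.7, 210.9]
tcp_rot: [3.14, -0.001, 1.468]
contact_force: [-0.8, 4.2, -0.3]
opening: 0.319
```

```bash
sed -i 's/,210.5\]/,211.0]/' arc.py; python3 arc.py 472,584,20,0; python3 - <<'E'
from h import *; from rig import r
s=r.sense();f=r.grab_frame("side");cv2.imwrite("pics/s13.png",cv2.resize(f["color"][120:300,200:440,::-1],None,fx=3.3,fy=3.3,interpolation=2))
E
```

```text
now world ang 112.75052402517377 crank mod 0.49830064740902674 r 85.709604081692 F [-0.8  4.2 -0.3] 0.31895294127209317 26.1
[[[0, 0, 0], [-4.5, -5.7, -0.1], 0.1], [[0, 0, 0], [-9.4, -12.4, -0.1], 0.1], [[0, 0, 0], [-14.9, -18.6, -0.1], 0.1], [[0, 0, 0], [-21.1, -24.1, -0.1], 0.1], [[0, 0, 0], [-27.7, -29.1, -0.2], 0.1], [[0, 0, 0], [-34.8, -33.4, -0.2], 0.1], [[0, 0, 0], [-42.2, -37.0, -0.2], 0.1], [[0, 0, 0], [-50.0, -39.9, -0.2], 0.1], [[0, 0, 0], [-58.0, -41.9, -0.2], 0.1], [[0, 0, 0], [-66.2, -43.2, -0.2], 0.1], [[0, 0, 0], [-74.5, -43.7, -0.2], 0.1], [[0, 0, 0], [-82.8, -43.4, -0.2], 0.1], [[0, 0, 0], [-91.0, -42.2, -0.2], 0.1], [[0, 0, 0], [-99.0, -40.3, -0.3], 0.1], [[0, 0, 0], [-106.9, -37.6, -0.3], 0.1], [[0, 0, 0], [-114.4, -34.1, -0.3], 0.1], [[0, 0, 0], [-121.5, -29.9, -0.3], 0.1], [[0, 0, 0], [-128.2, -25.1, -0.3], 0.1], [[0, 0, 0], [-134.4, -19.6, -0.3], 0.1], [[0, 0, 0], [-140.1, -13.5, -0.3], 0.1]]
```

View pics/s13.png

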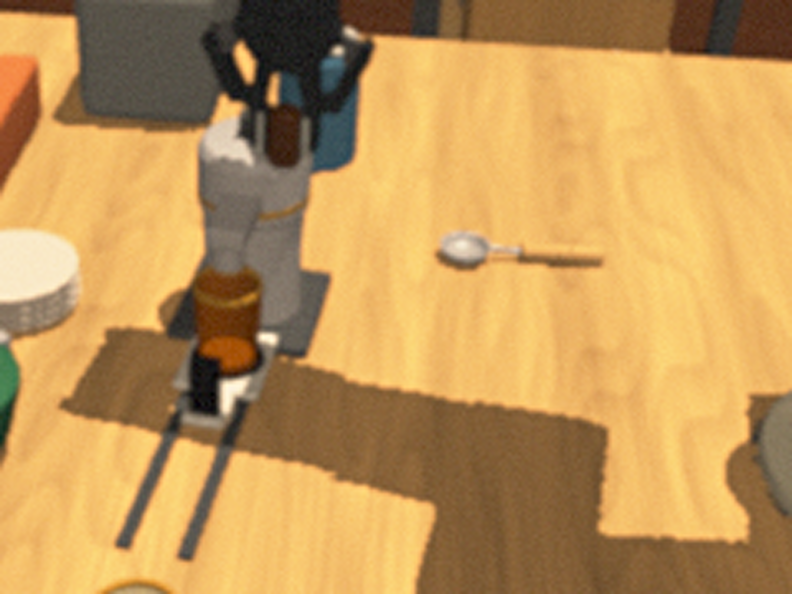

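The first turn is done. The knob is still held, and the cup stands upright on the homed tray (crop (228,320)). I'll go on to the second turn.

play_rows:
  moves:
    - [[0,0,0],[-4.5,-5.7,-0.1],0.1]
    - [[0,0,0],[-9.4,-12.4,-0.1],0.1]
    - [[0,0,0],[-14.9,-18.6,-0.1],0.1]
    - [[0,0,0],[-21.1,-24.1,-0.1],0.1]
    - [[0,0,0],[-27.7,-29.1,-0.2],0.1]
    - [[0,0,0],[-34.8,-33.4,-0.2],0.1]
    - [[0,0,0],[-42.2,-37.0,-0.2],0.1]
    - [[0,0,0],[-50.0,-39.9,-0.2],0.1]
    - [[0,0,0],[-58.0,-41.9,-0.2],0.1]
    - [[0,0,0],[-66.2,-43.2,-0.2],0.1]
    - [[0,0,0],[-74.5,-43.7,-0.2],0.1]
    - [[0,0,0],[-82.8,-43.4,-0.2],0.1]
    - [[0,0,0],[-91.0,-42.2,-0.2],0.1]
    - [[0,0,0],[-99.0,-40.3,-0.3],0.1]
    - [[0,0,0],[-106.9,-37.6,-0.3],0.1]
    - [[0,0,0],[-114.4,-34.1,-0.3],0.1]
    - [[0,0,0],[-121.5,-29.9,-0.3],0.1]
    - [[0,0,0],[-128.2,-25.1,-0.3],0.1]
    - [[0,0,0],[-134.4,-19.6,-0.3],0.1]
    - [[0,0,0],[-140.1,-13.5,-0.3],0.1]

```text
clock: 28.15
eef_pos: [493.8, -215.6, 210.9]
tcp_rot: [3.14, -0.003, 1.467]
contact_force: [7.4, 8.1, -6.6]
opening: 0.316
```

```bash
python3 arc.py 584,696,20,0
```

```text
now world ang 223.97097113072843 crank mod 2.4394636449411524 r 84.85300970906187 F [ 7.4  8.1 -6.6] 0.3163064278487628 28.15
[[[0, 0, 0], [-5.0, 6.7, -0.1], 0.1], [[0, 0, 0], [-9.4, 13.7, -0.1], 0.1], [[0, 0, 0], [-13.0, 21.2, -0.1], 0.1], [[0, 0, 0], [-15.9, 28.9, -0.1], 0.1], [[0, 0, 0], [-18.0, 36.9, -0.1], 0.1], [[0, 0, 0], [-19.3, 45.1, -0.0], 0.1], [[0, 0, 0], [-19.9, 53.4, -0.0], 0.1], [[0, 0, 0], [-19.6, 61.7, -0.0], 0.1], [[0, 0, 0], [-18.5, 69.9, -0.0], 0.1], [[0, 0, 0], [-16.6, 77.9, 0.0], 0.1], [[0, 0, 0], [-14.0, 85.8, 0.0], 0.1], [[0, 0, 0], [-10.5, 93.3, 0.1], 0.1], [[0, 0, 0], [-6.4, 100.5, 0.1], 0.1], [[0, 0, 0], [-1.6, 107.2, 0.1], 0.1], [[0, 0, 0], [3.9, 113.5, 0.1], 0.1], [[0, 0, 0], [9.9, 119.2, 0.1], 0.1], [[0, 0, 0], [16.4, 124.2, 0.2], 0.1], [[0, 0, 0], [23.5, 128.6, 0.2], 0.1], [[0, 0, 0], [30.9, 132.3, 0.2], 0.1], [[0, 0, 0], [38.6, 135.3, 0.3], 0.1]]
```

play_rows:
  moves:
    - [[0,0,0],[-5.0,6.7,0.1],0.1]
    - [[0,0,0],[-9.4,13.7,0.1],0.1]
    - [[0,0,0],[-13.0,21.2,0.1],0.1]
    - [[0,0,0],[-15.9,28.9,0.1],0.1]
    - [[0,0,0],[-18.0,36.9,0.1],0.1]
    - [[0,0,0],[-19.3,45.1,0.1],0.1]
    - [[0,0,0],[-19.9,53.4,0.1],0.1]
    - [[0,0,0],[-19.6,61.7,0.1],0.1]
    - [[0,0,0],[-18.5,69.9,0.1],0.1]
    - [[0,0,0],[-16.6,77.9,0.1],0.1]
    - [[0,0,0],[-14.0,85.8,0.1],0.1]
    - [[0,0,0],[-10.5,93.3,0.1],0.1]
    - [[0,0,0],[-6.4,100.5,0.1],0.1]
    - [[0,0,0],[-1.6,107.2,0.1],0.1]
    - [[0,0,0],[3.9,113.5,0.1],0.1]
    - [[0,0,0],[9.9,119.2,0.1],0.1]
    - [[0,0,0],[16.4,124.2,0.2],0.1]
    - [[0,0,0],[23.5,128.6,0.2],0.1]
    - [[0,0,0],[30.9,132.3,0.2],0.1]
    - [[0,0,0],[38.6,135.3,0.3],0.1]

```text
clock: 30.15
eef_pos: [631.8, -192.3, 210.9]
tcp_rot: [-3.142, -0.002, 1.467]
contact_force: [-1.3, -1.5, -5.3]
opening: 0.322
```

```bash
python3 arc.py 696,804.2,20,0,4
```

```text
now world ang 335.1591540837833 crank mod 4.380063526781792 r 84.79308296371754 F [-1.3 -1.5 -5.3] 0.3216424972469844 30.15
[[[0, 0, 0], [9.8, 2.7, -0.1], 0.1], [[0, 0, 0], [18.6, 4.1, -0.1], 0.1], [[0, 0, 0], [27.4, 4.6, -0.1], 0.1], [[0, 0, 0], [36.3, 4.1, -0.1], 0.1], [[0, 0, 0], [45.1, 2.7, -0.1], 0.1], [[0, 0, 0], [53.7, 0.4, -0.0], 0.1], [[0, 0, 0], [62.0, -2.8, -0.0], 0.1], [[0, 0, 0], [69.9, -6.8, -0.0], 0.1], [[0, 0, 0], [77.4, -11.7, -0.0], 0.1], [[0, 0, 0], [84.3, -17.3, 0.0], 0.1], [[0, 0, 0], [90.5, -23.6, 0.0], 0.1], [[0, 0, 0], [96.1, -30.5, 0.0], 0.1], [[0, 0, 0], [100.9, -38.0, 0.0], 0.1], [[0, 0, 0], [105.0, -45.9, 0.0], 0.1], [[0, 0, 0], [108.1, -54.2, 0.1], 0.1], [[0, 0, 0], [110.4, -62.8, 0.1], 0.1], [[0, 0, 0], [111.6, -69.8, 0.1], 0.1], [[0, 0, 0], [112.1, -75.2, 0.1], 0.1], [[0, 0, 0], [112.2, -78.7, 0.1], 0.1], [[0, 0, 0], [112.2, -80.5, 0.1], 0.1]]
```

play_rows:
  moves:
    - [[0,0,0],[9.8,2.7,0],0.1]
    - [[0,0,0],[18.6,4.1,0],0.1]
    - [[0,0,0],[27.4,4.6,0.1],0.1]
    - [[0,0,0],[36.3,4.1,0.1],0.1]
    - [[0,0,0],[45.1,2.7,0.1],0.1]
    - [[0,0,0],[53.7,0.4,0.1],0.1]
    - [[0,0,0],[62.0,-2.8,0.1],0.1]
    - [[0,0,0],[69.9,-6.8,0.1],0.1]
    - [[0,0,0],[77.4,-11.7,0.1],0.1]
    - [[0,0,0],[84.3,-17.3,0.1],0.1]
    - [[0,0,0],[90.5,-23.6,0.1],0.1]
    - [[0,0,0],[96.1,-30.5,0.1],0.1]
    - [[0,0,0],[100.9,-38.0,0.1],0.1]
    - [[0,0,0],[105.0,-45.9,0.1],0.1]
    - [[0,0,0],[108.1,-54.2,0.1],0.1]
    - [[0,0,0],[110.4,-62.8,0.1],0.1]
    - [[0,0,0],[111.6,-69.8,0.1],0.1]
    - [[0,0,0],[112.1,-75.2,0.1],0.1]
    - [[0,0,0],[112.2,-78.7,0.1],0.1]
    - [[0,0,0],[112.2,-80.5,0.1],0.1]

```text
clock: 32.15
eef_pos: [562.5, -71.4, 211.0]
tcp_rot: [-3.141, -0.003, 1.466]
contact_force: [1.8, 5.3, -1.9]
opening: 0.32
```

play_rows:
  moves:
    - [[0,0,0],[0,0,0],0.1]
    - [[0,0,0],[0,0,0],0.1]
    - [[0,0,0],[0,0,0],0.1]

```text
clock: 32.45
eef_pos: [561.7, -71.2, 210.9]
tcp_rot: [-3.139, -0.003, 1.466]
contact_force: [-1.3, 3.1, -0.8]
opening: 0.321
```

```bash
python3 arc.py 804.2,804.2,1,0; python3 look.py 14 >/dev/null
```

```text
now world ang 85.43058660327938 crank mod 0.021477787958158384 r 85.796943028684 F [-1.3  3.1 -0.8] 0.32125222478134785 32.45
[[[0, 0, 0], [-1.0, 1.8, -0.1], 0.1]]
```

View pics/wr14.png

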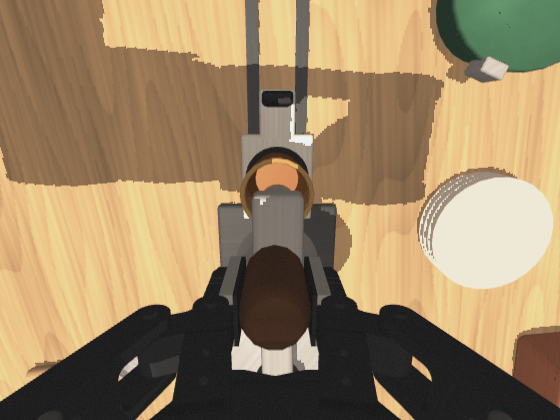

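The arm is over the spout (measured about 12.59 rad) and the cup is under it. I'll let go gently and rise clear.

play_rows:
  moves:
    - [[0,0,0],[0,0,0],0.35]
    - [[0,0,0],[0,0,0],0.4]
    - [[0,0,0],[0,0,0],0.5]
    - [[0,0,0],[0,0,0],0.7]
    - [[0,0,0],[0,0,0],0.9]
    - [[0,0,0],[0,0,0],1]
    - [[0,0,0],[0,0,0],1]
    - [[0,0,0],[0,0,-10],1]
    - [[0,0,0],[0,0,-25],1]
    - [[0,0,0],[0,0,-50],1]
    - [[0,0,0],[0,0,-80],1]
    - [[0,0,0],[0,0,-110],1]
    - [[0,0,0],[-15,0,-130],1]
    - [[0,0,0],[-35,0,-140],1]
    - [[0,0,0],[-60,0,-140],1]
    - [[0,0,0],[-80,0,-140],1]
    - [[0,0,0],[-90,0,-140],1]
    - [[0,0,0],[-90,0,-140],1]
    - [[0,0,0],[-90,0,-140],1]

```text
clock: 34.4
eef_pos: [552.7, -160.8, 350.7]
tcp_rot: [-3.139, -0.004, 1.466]
contact_force: [-0.1, -0.3, 0.5]
opening: 0.998
```

```bash
python3 look.py 15; python3 - <<'E'
from h import *; from rig import r
s=r.sense();f=r.grab_frame("side");cv2.imwrite("pics/s15.png",cv2.resize(f["color"],None,fx=1.4,fy=1.4)[:,:,::-1])
o=load("side0")
for nm in ["clear_cup_mid","sugar_jar","date_bowl","saucers","canister","spoon"]:
    print(nm,[(round(d["conf"],2),np.round(d["location"])) for d in r.silhouettes(f,nm)][:2])
E
```

```text
34.4 [ 552.74438144 -160.77229558  350.73142491] [-3.13944986 -0.00380321  1.46588371] [-0.10978759 -0.34541538  0.52897194] 0.997572585750136 [-0.28765268  0.18571623  1.5922091   0.00342166  1.36646675 -0.18344313]
(479.3, -196.1, 300, -5.85) turn [-0.12 -0.22 -0.16] shift [-43.  -69.2  50.7]
(479.3, -196.1, 212, -5.85) turn [-0.12 -0.22 -0.16] shift [-43.4 -69.  138.7]
clear_cup_mid [(0.96, array([241., 317.]))]
sugar_jar [(0.96, array([279., 333.])), (0.31, array([206., 205.]))]
date_bowl [(0.68, array([183., 240.]))]
saucers [(0.89, array([203., 203.])), (0.6, array([240., 315.]))]
canister [(0.93, array([299., 146.])), (0.47, array([238., 320.]))]
spoon [(0.68, array([356., 197.]))]
```

View pics/wr15.png

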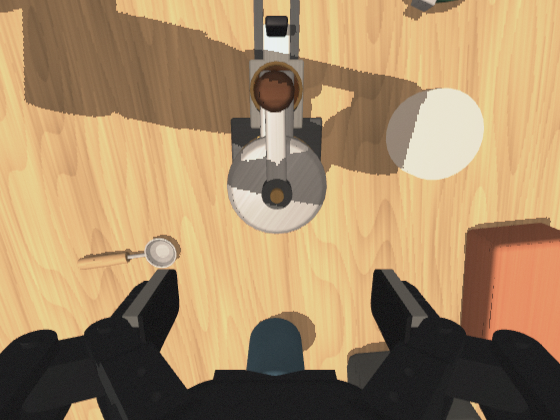

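View pics/s15.png

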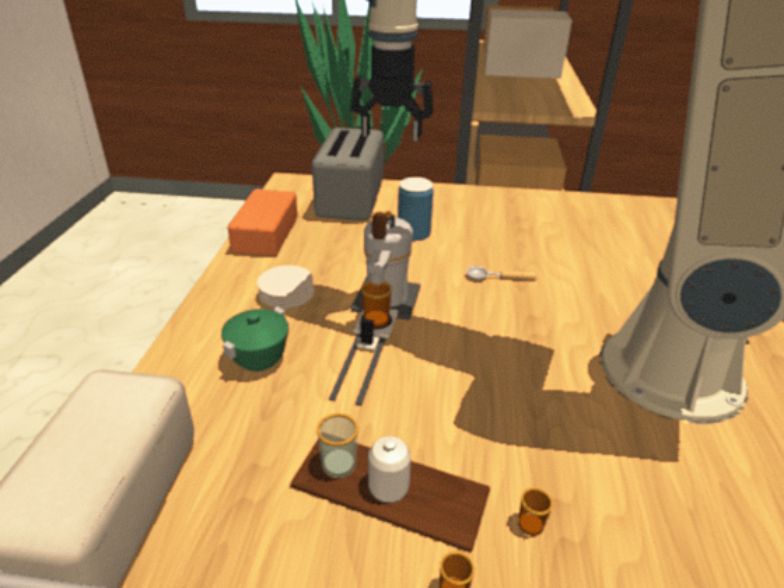

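The crank arm points straight over the spout (knob at wrist (276,90), hub (277,195)). The cup is upright under it on the homed tray, everything else is where it was, and the gripper is free. I'm handing in.

```bash
python3 -c "
from rig import r
print(r.sign_off())"
```

```text
the job is handed in; nothing more can be done
None
```

I stood the amber cup on the tray's disc, pushed the tray home under the spout, and cranked the grinder to its second return over the spout. I handed the job in at about 34.5 s; it reports no verdict.

- **Cup:** I took it from the end of the board, the largest of the three amber ones, and let go of it upright on the disc. The fingers were clear of it and my placing error was about 1 mm. In the last pictures it stands upright under the spout.
- **Tray:** It stopped against its end at 14.5 N with no further travel. That was 0.7 mm from the home position I had worked out beforehand.
- **Crank:** I held the knob the whole way at about 1 rad/s, with forces of roughly 13 N or less at each check. I could only check force and position at the end of each call, about every 2 s. At release the crank measured about 12.59 rad (target 12.57), and afterwards the pictures show the arm straight over the spout.
- **Other things:** All were found within about 4 pixels of where they started in the side view. The last contact force was about zero, with the gripper well clear.

Two checks disagreed along the way:
- My first move towards the knob went the wrong way because I had the tool's y sign wrong. It touched nothing.
- My first estimate of the knob's position was about 3 mm off. I corrected it with a second look from above before gripping.

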